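# Reverse the ratchet, back off the hold-down and free the rosette

## Robot

A 6-joint arm with a two-finger parallel gripper is mounted at the origin on the work surface. World frame = base frame: x ahead of the robot, y to its left, z up, the work surface at z = 0. Lengths are in m, angles in rad, forces in N, time in s.
With the tool pointing down it reaches from about 0.25 to 0.725 m from the base axis. Payload 4 kg.
Tool frame: the origin (TCP) lies on the centre line of the jaws, within the pads' length; the fingertips stand 14 mm ahead of it and the grasp point (between the pads) lies 5 mm behind it; z points along the fingers, x is the direction in which the jaws open and shut, and the axes are right-handed (so a half turn about z gives the same grasp; the last joint's range is limited). The gripper opens to 85 mm and grips with 20 to 120 N. Pads are 22 mm wide; open, the fingers measure 114 mm over their backs; the gripper's body (76 mm by 85 mm) begins 54 mm behind the grasp point. The pads swing forward as they close: fully open they stand 13 mm farther back than shut.
Start: joints at [1.218, 0.241, 0.005, 1.335, 0, 1.571], TCP at [0.173, 0.469, 0.222] pointing down, gripper open.
Joint ranges: [-2.72, 2.72], [-1.05, 1.87], [-1.09, 1.28], [-1.99, 2.15], [-1.42, 1.44], [-3.14, 3.14]. Speed limits (rad/s): [2.79, 2.79, 3.14, 3.14, 3.14, 3.14].

## Interface

Orientations are given as a unit quaternion [x, y, z, w].
In Python, from workcell import bot gives the robot as it stands.
- The arm moves only by the tool play_rows, never from a script. Its argument "motion" is a list of rows, each an object with "fingers": the closure, from -1 (fully open) to 1 (shut), so that 0 is half open; "translation": the shift along the tool's x, y, z in cm, a list of three; "roll": the turn about the tool's z in degrees. A call has 1 to 20 rows; each row is the pose to reach, as a shift and turn from the pose commanded when the call began, along the tool's axes at that moment; what a row does not reach only later rows make up. A row lasts 1/12 s, in which the tool goes at most 41.7 mm and 7.16 degrees, less where a joint would pass 70% of its speed; a pose out of reach is approached as far as the arm can. A call with a gripper value outside its range is refused whole. The fingers move at their own pace and stop on an object; the grip force is fixed at half the most. Time passes only in rows, so rows that repeat a pose let the fingers close. It gives the time, the measured TCP pose, the force and the opening at its end, in the units of the state.
- bot.get_obs(): the state, without advancing time (a new reading comes with each control period).
- bot.camera(name): name is "side" or "top"; returns a dict with "pixels" (400x640x3 uint8, red, green, blue), "intrinsics" (3x3 intrinsics, pixels), "world_to_cam" (4x4, takes a point from world to camera coordinates). Camera axes: x right, y down, z forward; pixel columns grow to the right and rows downward; lengths in m; the calibration is good to about 2 mm. A picture is of the moment at which its call begins. There is no depth.
- bot.job_done(): hands the job in, once; it reports no verdict.
The state is a dict: "clock": time; "joint_pos": joint angles; "joint_vel": joint speeds; "tau": joint torques, N m; "eef_pos": TCP position; "tool_rot": TCP orientation; "ft_force": force on the tool from outside, world axes, zero at the start; "ft_torque": the same for the moment, N m; "grip_width": finger opening in m.
Only numpy, scipy, OpenCV 4.12 (cv2) and the standard library are available. Lean on these libraries where they do the work, as an engineer would, in place of code of your own. Each camera call takes 0.05 s, during which the arm holds its last target. There are 200 camera calls.

## Task

The brass rosette is trapped on the hand press under the hold-down finger. Flip the red direction lever of the ratchet over to its loosening side (to the right as seen from the robot) and work the wooden-knobbed handle to and fro until the nut is backed off as far as it goes and the finger is fully up, never tightening the nut; then draw the rosette out by its upright lug and leave it lying flat on the green felt in front. Leave the other things on the bench where they are.

Things in the scene. Friction and masses are not known exactly. Their poses are not given: they have to be found in the camera images.
- press: Dark green lever hand press, fixed. Origin at bench height; its x axis points from its front (robot's side) to its back, y to its left. In its frame (mm): bed x -220 to 200, y -120 to 160, top at z 40; nut and ratchet axis vertical at x 0, y -60; rear column x 125 to 185, y 25 to 115; head and ram from z 205 up, x 35 to 185, y 25 to 115
- rail (a point): Middle of the horizontal steel guard rail, 22 mm thick, along y of the press (x -40, z 335, y -85 to 125; from its ends it runs back to the head). It passes above the direction lever and the lug: there a tool and wrist fit only leaning back towards the front of the press (-x), about 20 to 45 degrees from vertical
- nut_axis (a point): Point on the vertical nut and ratchet axis, at the top of the ratchet's round steel head (92 mm across, 131 mm above the bench). Its x and y axes turn with the handle.
- knob (a point): On the axis of the upright wooden knob at the end of the ratchet handle: cylinder 26 mm thick, from 120 to 192 mm above the bench, this point at 165 mm; 170 mm from the nut axis. Can be taken or caged from straight above.
- lever_tip (a point): On the axis of the upright red thumb peg at the end of the direction lever: peg 12 mm thick, from 136 to 180 mm above the bench, this point at 165 mm, 65 mm from the nut axis. The lever pivots on the nut axis, on top of the ratchet's head, and points roughly to the robot.
- lever (a joint): Direction lever, rad, relative to the handle; stops at -0.45 (tightens; starts near it) and +0.45 (loosens, counts from 0.3). Grows counter-clockwise from above: push its peg to the robot's right. Takes 1.2 N at the peg, stays where it is left; past its stop it drags the handle along. Half way it engages neither direction
- handle (a joint): Ratchet handle, rad, grows counter-clockwise from above = loosening, knob going away from the robot. Stops at -1.0 (points mostly to the robot) and +0.1; at 0 it points along -y of the press. Lever at +0.45: turns the nut loose as it grows, free-wheels back (1 to 4 N at the knob); lever at -0.45: tightens as it shrinks
- handle_mid (a point): Middle of the ratchet's flat steel handle bar (20 mm wide, 12 mm thick, 108 to 120 mm above the bench). The ratchet has 36 teeth (0.175 rad): up to that much of each stroke is lost before it bites. Turning the nut takes 5 to 10 N at the knob. One stroke is never enough; two or three are
- nut (a joint): Clamp nut, rad, 0 at the start, grows as it loosens, hard stop at +1.15 (fully backed off; counts from 1.05). Below -0.08 it has been tightened, which spoils the job. It raises the hold-down finger 14 mm per rad.
- finger_toe (a point): Middle of the foot of the hold-down finger's round toe (16 mm thick), 43 mm above the bench when clamped, 59 mm when fully up. Clamped, the toe stands inside the rosette's centre hole, and the finger is a steel bar 28 mm wide along y of the press, its underside 17 mm above the toe's foot.
- rosette: Brass lantern rosette, 0.22 kg: flat ring 100 mm across, 8 mm thick, hole 40 mm, a raised collar round the hole (56 mm across, top 14 mm above the rosette's foot). Origin: centre of its underside, on the bed at first. The lug stands at its -x side, towards the front of the press. It slides freely on the bed once the toe is clear of the collar.
- lug (a point): Middle of the grip height of the rosette's upright brass lug: a fin 10 mm thick (along the rosette's y), 24 mm long (along its x), from 8 to 52 mm above the rosette's underside; this point 42 mm from the rosette's centre and 40 mm above its underside.
- felt_centre (a point): Centre of the green felt pad inlaid flush in the front of the bed, level with it: 145 mm (along x of the press) by 160 mm, 40 mm above the bench. The rosette need only be drawn straight to the front, about 120 mm, to lie there.
- copper_disc: Hammered copper disc, 90 mm across, 4 mm thick, lying on the bed to the right of the felt; bystander. Origin: centre of its underside.
- cabochon: Red glass cabochon, 68 mm across, 25 mm high; bystander. Origin: centre of its underside.
- stake: Beech forming stake, 80 mm across, 122 mm tall, upright; bystander. Origin: centre of its underside.
- c_clamp: Black iron C-clamp, 110 mm, lying with a brass strip on it; bystander. Origin: underside.
- hammer: Hammer lying on the bench; bystander.
- spare_rosette: Second brass rosette, 100 mm across, without a lug, on the bench beside the press; bystander.
Mind the look-alikes: they are no part of the job. There is more than one size of the rosette; the one meant has the size given above.

How it is judged:
By the outcome, as a careful person would: the job done as asked, in the order asked, and still so for the second after the job is handed in, with the robot touching nothing.
It also fails if it takes over 67 s, if anything falls off the work surface, if the arm or the gripper's body presses on something with over 40 N, if the wrist force passes 120 N, or if a joint passes its speed limit or range.

## Working session

There is one attempt and no reset: what is moved stays moved. The work goes in short steps, Python scripts to look and compute and a tool call to move; the robot and the scene stay as the last step left them, time stands still between calls to the robot, and variables do not carry over. Pictures are saved under pics/ and viewed, about 8 in all and at most 12, crops included, and the job is handed in when it is done.

Besides the shell and the picture viewer there is one more tool, called after ">>>" as name(argument=value, ...) on one line, values as JSON. play_rows: Moves the arm, as the interface text tells. Its arguments: {"type":"object","properties":{"motion":{"type":"array","items":{"type":"object","properties":{"fingers":{"type":"number"},"translation":{"type":"array","items":{"type":"number"}},"roll":{"type":"number"}}}}},"required":["motion"]}

```bash
mkdir -p pics; ls; python3 - <<'E'
from workcell import bot
import cv2,numpy as np
o=bot.get_obs()
print({k:np.round(v,4).tolist() for k,v in o.items()})
for n in("side","top"):
    c=bot.camera(n);cv2.imwrite(f"pics/{n}0.png",c["pixels"][:,:,::-1])
    np.savez(f"cal_{n}.npz",K=c["intrinsics"],T=c["world_to_cam"]);print(n,np.round(c["intrinsics"],1).tolist(),np.round(c["world_to_cam"],4).tolist())
E
```

```text
pics
{'clock': 0.0, 'joint_pos': [1.218, 0.2414, 0.0037, 1.3352, -0.0, 1.5708], 'joint_vel': [-0.0005, -0.0016, -0.0007, 0.0003, -0.0004, 0.0013], 'tau': [-0.0007, -37.2317, 25.2408, 0.0168, -0.0001, 0.0], 'eef_pos': [0.1725, 0.4686, 0.2213], 'tool_rot': [0.8202, 0.572, -0.0009, 0.0006], 'ft_force': [-0.607, 1.2841, -0.39], 'ft_torque': [-0.022, -0.0287, 0.063], 'grip_width': 0.0851}
side [[484.5, 0.0, 323.5], [0.0, 484.5, 198.1], [0.0, 0.0, 1.0]] [[-0.6765, -0.7363, -0.0142, 0.3506], [-0.5065, 0.4792, -0.7168, 0.475], [0.5345, -0.4777, -0.6972, 1.5841], [0.0, 0.0, 0.0, 1.0]]
top [[374.7, 0.0, 315.8], [0.0, 374.7, 200.0], [0.0, 0.0, 1.0]] [[-0.0185, -0.9998, 0.0091, -0.0608], [-0.9866, 0.0168, -0.1622, 0.6172], [0.162, -0.012, -0.9867, 1.2379], [0.0, 0.0, 0.0, 1.0]]
```

View pics/side0.png

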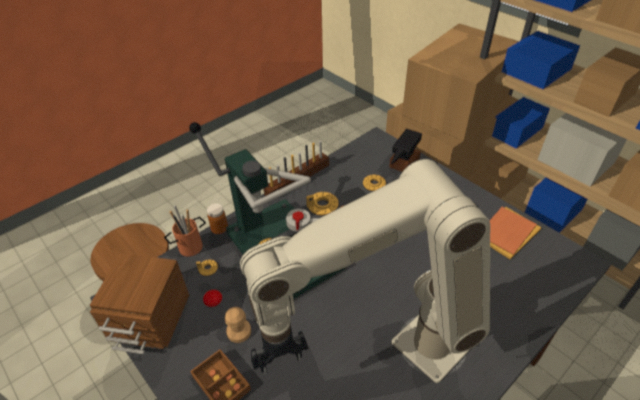

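View pics/top0.png

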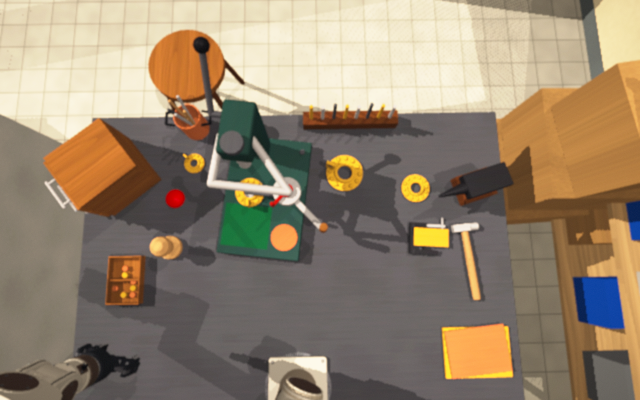

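The top view shows the press near (262,190). The rosettes that could be confused are on the press under the finger (249,192, the one meant), large (344,173), small (415,187) and tiny (194,162). The ratchet head is at (288,190), the red lever at (276,200), and the knob at (323,227). The side view is partly hidden by the arm.

```bash
cat > h.py <<'E'
import numpy as np,cv2
from workcell import bot
def ray(n,uv):
    d=np.load(f"cal_{n}.npz");K,T=d["K"],d["T"];R,t=T[:3,:3],T[:3,3]
    v=R.T@np.linalg.inv(K)@np.array([*uv,1.]);return -R.T@t,v
def onz(n,uv,z):
    o,v=ray(n,uv);return o+v*(z-o[2])/v[2]
def proj(n,p):
    d=np.load(f"cal_{n}.npz");q=d["K"]@(d["T"][:3,:3]@np.array(p)+d["T"][:3,3]);return q[:2]/q[2]
def snap(n,f,box,s):
    im=np.ascontiguousarray(bot.camera(n)["pixels"][:,:,::-1]);x0,y0,x1,y1=box
    cv2.imwrite(f"pics/{f}.png",cv2.resize(im[y0:y1,x0:x1],None,fx=s,fy=s,interpolation=cv2.INTER_CUBIC));return im
E
python3 - <<'E'
from h import *
im=cv2.imread("pics/top0.png")
x0,y0=200,130
cv2.imwrite("pics/c1.png",cv2.resize(im[130:270,200:340],None,fx=4.2,fy=4.2,interpolation=cv2.INTER_CUBIC))
hsv=cv2.cvtColor(im,cv2.COLOR_BGR2HSV)
def blobs(lo,hi,name,z):
    m=cv2.inRange(hsv,lo,hi);m[:, :150]=0;m[:,400:]=0
    n,l,s,c=cv2.connectedComponentsWithStats(m)
    for i in range(1,n):
        if s[i,4]>12: print(name,s[i].tolist(),np.round(c[i],1),np.round(onz("top",c[i],z),3))
blobs((0,170,90),(6,255,255),"red",.165);blobs((170,170,90),(180,255,255),"red2",.165)
blobs((55,150,60),(75,255,255),"felt",.04)
blobs((5,100,150),(14,255,255),"copper",.042)
blobs((15,140,100),(32,255,255),"brass",.05)
E
```

```text
red [167, 190, 18, 18, 222] [175.  198.1] [0.611 0.369 0.165]
red [270, 196, 13, 10, 49] [275.3 201.1] [0.596 0.056 0.165]
red2 [166, 192, 8, 16, 23] [167.8 200.2] [0.604 0.391 0.165]
red2 [174, 198, 6, 4, 18] [176.2 199.4] [0.606 0.365 0.165]
felt [220, 203, 52, 46, 1932] [245.9 226. ] [0.532 0.169 0.04 ]
copper [150, 30, 74, 70, 3534] [183.3  64.9] [1.128 0.405 0.042]
copper [173, 102, 30, 28, 202] [189.2 118.6] [0.92  0.376 0.042]
copper [175, 106, 7, 6, 16] [177.6 108. ] [0.961 0.419 0.042]
copper [337, 111, 7, 4, 14] [341.  111.8] [ 0.938 -0.169  0.042]
copper [348, 111, 8, 6, 18] [352.6 112.2] [ 0.936 -0.21   0.042]
copper [372, 111, 7, 5, 13] [375.6 112. ] [ 0.935 -0.294  0.042]
copper [394, 110, 4, 6, 17] [395.4 112.8] [ 0.931 -0.365  0.042]
copper [319, 223, 9, 8, 54] [323.1 226.6] [ 0.525 -0.095  0.042]
copper [270, 224, 28, 27, 330] [282.4 234.4] [0.501 0.044 0.042]
brass [343, 105, 6, 14, 44] [345.5 112.3] [ 0.933 -0.184  0.05 ]
brass [376, 105, 9, 14, 49] [380.1 112. ] [ 0.932 -0.308  0.05 ]
brass [309, 106, 4, 13, 45] [310.7 112.4] [ 0.934 -0.059  0.05 ]
brass [183, 153, 22, 21, 314] [193.6 162.7] [0.755 0.352 0.05 ]
brass [326, 155, 37, 36, 960] [343.8 172.5] [ 0.712 -0.171  0.05 ]
brass [241, 178, 21, 6, 91] [250.9 180.6] [0.688 0.152 0.05 ]
brass [235, 190, 29, 17, 287] [247.8 199. ] [0.624 0.162 0.05 ]
brass [274, 230, 22, 19, 257] [285.1 240.7] [0.479 0.035 0.05 ]
brass [153, 237, 29, 22, 431] [168.5 247.1] [0.464 0.426 0.05 ]
```

View pics/c1.png

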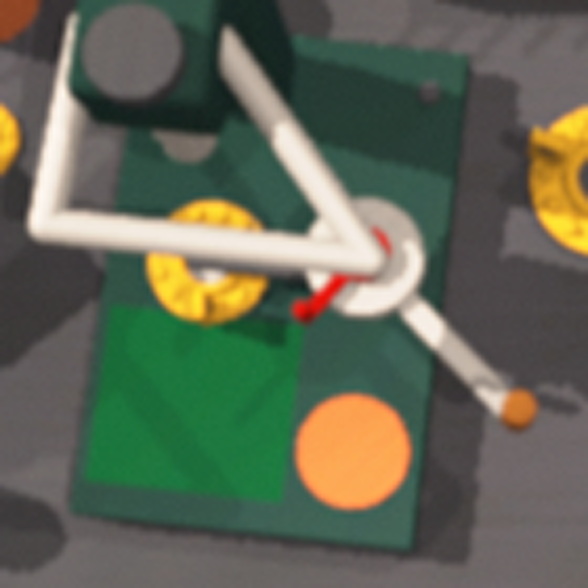

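The crop confirms the choice. The trapped rosette has its lug towards the front at about crop (208,310), the lever peg is at (303,310), the knob at (518,408), and the felt corners are clear. The rail passes just behind the lug.

```bash
python3 - <<'E'
from h import *
P=lambda x,y:(200+x/4.2,130+y/4.2)
f=[onz("top",P(*c),.04) for c in((113,305),(303,320),(282,502),(85,480))]
print("felt",np.round(f,3).tolist(),[round(np.linalg.norm(f[i]-f[i-1]),3) for i in range(4)])
for n,c,z in(("bedBL",(70,512),.04),("bedBR",(413,550),.04),("bedTR",(469,58),.04)):print(n,np.round(onz("top",P(*c),z),4))
nut=onz("top",P(366,257),.131);knob=onz("top",P(518,408),.192);peg=onz("top",P(303,310),.178)
ros=onz("top",P(208,263),.05);lug=onz("top",P(209,307),.092);rr=[onz("top",P(*c),.335) for c in((40,222),(375,258))]
for n,p in(("nut",nut),("knob",knob),("peg",peg),("ros",ros),("lug",lug),("railL",rr[0]),("railR",rr[1])):print(n,np.round(p,4))
print(np.linalg.norm((knob-nut)[:2]),np.linalg.norm((peg-nut)[:2]))
print("cam",ray("top",(0,0))[0],ray("side",(0,0))[0])
bl,br,tr=[onz("top",P(*c),.04)[:2] for c in((70,512),(413,550),(469,58))]
print("yaws",np.degrees(np.arctan2(*(bl-br)[::-1]))-90,np.degrees(np.arctan2(*(tr-br)[::-1])))
for th in np.radians(np.arange(-16,-3,2)): pass
E
```

```text
felt [[0.614, 0.235, 0.04], [0.599, 0.079, 0.04], [0.451, 0.096, 0.04], [0.471, 0.255, 0.04]] [np.float64(0.144), np.float64(0.157), np.float64(0.149), np.float64(0.16)]
bedBL [0.4456 0.2667 0.04  ]
bedBR [ 0.4103 -0.0091  0.04  ]
bedTR [ 0.8205 -0.0609  0.04  ]
nut [0.6333 0.0213 0.131 ]
knob [ 0.5094 -0.0913  0.192 ]
peg [0.5855 0.0647 0.178 ]
ros [0.6458 0.1561 0.05  ]
lug [0.6026 0.148  0.092 ]
railL [0.6208 0.2159 0.335 ]
railR [0.5938 0.0023 0.335 ]
0.16739120869169463 0.06455094910785768
cam [ 0.40729241 -0.05636026  1.32211157] [-0.36898334  0.78734052  1.44980425]
yaws -7.296958127147462 -7.207954780049066
```

Measured values agree with the stated sizes: knob radius 167/170, peg radius 64.5/65, and both bed edges give a yaw of −7.2°. Handle is about −0.7 rad. Moves offer no tilt, so before going near the rail I'll test in free space what happens to the tool's attitude at the edge of reach.

>>> play_rows(motion=[{"fingers":-1,"translation":[0,0,-4],"roll":0},{"fingers":-1,"translation":[4,0,-8],"roll":0},{"fingers":-1,"translation":[8,0,-10],"roll":0},{"fingers":-1,"translation":[12,0,-10],"roll":0},{"fingers":-1,"translation":[16,0,-10],"roll":0},{"fingers":-1,"translation":[20,0,-10],"roll":0},{"fingers":-1,"translation":[24,0,-10],"roll":0},{"fingers":-1,"translation":[28,0,-10],"roll":0},{"fingers":-1,"translation":[32,0,-10],"roll":0},{"fingers":-1,"translation":[32,0,-10],"roll":0}])

```text
clock: 0.93
eef_pos: [0.2617, 0.7107, 0.2828]
tool_rot: [0.82, 0.572, 0.009, -0.006]
ft_force: [0.7, 0.3, -0.6]
grip_width: 0.0856
```

>>> play_rows(motion=[{"fingers":-1,"translation":[30,0,-10],"roll":0},{"fingers":-1,"translation":[30,0,-10],"roll":0},{"fingers":-1,"translation":[30,0,-10],"roll":0},{"fingers":-1,"translation":[30,0,-10],"roll":0}])

```text
clock: 1.27
eef_pos: [0.2713, 0.7367, 0.2778]
tool_rot: [0.82, 0.572, 0.032, -0.023]
ft_force: [0.1, 0.4, 0.3]
grip_width: 0.0852
```

```bash
python3 -c "
from workcell import bot
import numpy as np
o=bot.get_obs();print(np.round(o['joint_pos'],3),o['eef_pos'],o['tool_rot'])"
```

```text
[ 1.218  0.91   1.275  1.857 -0.     1.571] [0.27126572 0.7367164  0.27783012] [ 0.81956404  0.57161886  0.03247576 -0.02262695]
```

The tilt grows at the edge of reach, towards leaning back. Next check: does it persist when I pull back?

>>> play_rows(motion=[{"fingers":-1,"translation":[-3,0,0],"roll":0},{"fingers":-1,"translation":[-6,0,0],"roll":0},{"fingers":-1,"translation":[-6,0,0],"roll":0},{"fingers":-1,"translation":[-6,0,0],"roll":0}])

```text
clock: 1.6
eef_pos: [0.2488, 0.6756, 0.2714]
tool_rot: [0.82, 0.572, 0.029, -0.02]
ft_force: [0.0, -0.5, -0.6]
grip_width: 0.0856
```

The tilt persists, because the reached pose becomes the command, so a lean can be built up. I'll go to a free area to the right of the press and do it in the press's direction.

>>> play_rows(motion=[{"fingers":-1,"translation":[-39.4,30.6,-5],"roll":0},{"fingers":-1,"translation":[-39.4,30.6,-5],"roll":0},{"fingers":-1,"translation":[-39.4,30.6,-5],"roll":0},{"fingers":-1,"translation":[-39.4,30.6,-5],"roll":0},{"fingers":-1,"translation":[-39.4,30.6,-5],"roll":0},{"fingers":-1,"translation":[-39.4,30.6,-5],"roll":0},{"fingers":-1,"translation":[-39.4,30.6,-5],"roll":0},{"fingers":-1,"translation":[-39.4,30.6,-5],"roll":0},{"fingers":-1,"translation":[-39.4,30.6,-5],"roll":0},{"fingers":-1,"translation":[-39.4,30.6,-5],"roll":0},{"fingers":-1,"translation":[-39.4,30.6,-5],"roll":0},{"fingers":-1,"translation":[-39.4,30.6,-5],"roll":0},{"fingers":-1,"translation":[-76,46,-5],"roll":0},{"fingers":-1,"translation":[-76,46,-5],"roll":0},{"fingers":-1,"translation":[-76,46,-5],"roll":0},{"fingers":-1,"translation":[-76,46,-5],"roll":0},{"fingers":-1,"translation":[-76,46,-5],"roll":0},{"fingers":-1,"translation":[-76,46,-5],"roll":0},{"fingers":-1,"translation":[-76,46,-5],"roll":0},{"fingers":-1,"translation":[-76,46,-5],"roll":0}])

```text
clock: 3.27
eef_pos: [0.4172, -0.1312, 0.2704]
tool_rot: [0.82, 0.572, 0.033, -0.02]
ft_force: [1.2, -0.1, 0.4]
grip_width: 0.0856
```

>>> play_rows(motion=[{"fingers":-1,"translation":[-3,20,-6],"roll":0},{"fingers":-1,"translation":[-3,20,-6],"roll":0},{"fingers":-1,"translation":[-3,20,-6],"roll":0},{"fingers":-1,"translation":[-3,20,-6],"roll":0},{"fingers":-1,"translation":[0,85,-8],"roll":0},{"fingers":-1,"translation":[0,85,-8],"roll":0},{"fingers":-1,"translation":[0,85,-8],"roll":0},{"fingers":-1,"translation":[0,85,-8],"roll":0},{"fingers":-1,"translation":[0,85,-8],"roll":0},{"fingers":-1,"translation":[0,85,-8],"roll":0},{"fingers":-1,"translation":[0,85,-8],"roll":0},{"fingers":-1,"translation":[0,85,-8],"roll":0},{"fingers":-1,"translation":[0,85,-8],"roll":0},{"fingers":-1,"translation":[0,85,-8],"roll":0},{"fingers":-1,"translation":[0,85,-8],"roll":0},{"fingers":-1,"translation":[0,85,-8],"roll":0}])

```text
clock: 4.6
eef_pos: [0.7353, -0.2589, 0.2576]
tool_rot: [0.82, 0.571, 0.042, -0.006]
ft_force: [-0.9, -0.3, 1.0]
grip_width: 0.0852
```

```bash
cat >> h.py <<'E'
from scipy.spatial.transform import Rotation as Ro
def st():
    o=bot.get_obs();R=Ro.from_quat(o["tool_rot"]).as_matrix();z=R[:,2]
    print("t",round(o["clock"],2),"tcp",np.round(o["eef_pos"],4),"q",np.round(o["joint_pos"],3),"tilt",round(np.degrees(np.arccos(-z[2])),1),"az",round(np.degrees(np.arctan2(z[1],z[0])),1),"xaz",round(np.degrees(np.arctan2(R[1,0],R[0,0])),1),"F",np.round(o["ft_force"],1),"w",round(float(o["grip_width"]),4))
    return np.array(o["eef_pos"]),R
def to(p):
    e,R=st();print("cm:",np.round(R.T@(np.array(p)-e)*100,2))
E
python3 -c "
from h import *
st()"
```

```text
t 4.6 tcp [ 0.7353 -0.2589  0.2576] q [-0.37   0.937  1.275  1.872  0.077 -0.014] tilt 4.9 az 43.4 xaz 69.8 F [-0.9 -0.3  1. ] w 0.0852
```

>>> play_rows(motion=[{"fingers":-1,"translation":[0,60,-15],"roll":0},{"fingers":-1,"translation":[0,60,-15],"roll":0},{"fingers":-1,"translation":[0,60,-15],"roll":0},{"fingers":-1,"translation":[0,60,-15],"roll":0}])

```text
clock: 4.93
eef_pos: [0.7629, -0.2692, 0.2362]
tool_rot: [0.82, 0.57, 0.054, 0.011]
ft_force: [-0.2, 1.1, -0.4]
grip_width: 0.0855
```

```bash
python3 -c "
from h import *
st()"
```

```text
t 4.93 tcp [ 0.7629 -0.2692  0.2362] q [-0.369  0.966  1.275  1.802  0.078 -0.01 ] tilt 6.3 az 23.7 xaz 69.8 F [-0.2  1.1 -0.4] w 0.0855
```

>>> play_rows(motion=[{"fingers":-1,"translation":[0,60,-35],"roll":0},{"fingers":-1,"translation":[0,60,-35],"roll":0},{"fingers":-1,"translation":[0,60,-35],"roll":0}])

```text
clock: 5.18
eef_pos: [0.7698, -0.2746, 0.2559]
tool_rot: [0.819, 0.569, 0.067, 0.028]
ft_force: [-0.5, -0.7, -0.3]
grip_width: 0.0854
```

>>> play_rows(motion=[{"fingers":-1,"translation":[0,60,-35],"roll":0},{"fingers":-1,"translation":[0,60,-35],"roll":0},{"fingers":-1,"translation":[0,60,-35],"roll":0}])

```text
clock: 5.43
eef_pos: [0.7756, -0.2794, 0.2763]
tool_rot: [0.819, 0.567, 0.079, 0.046]
ft_force: [0.1, -0.5, 0.4]
grip_width: 0.0854
```

```bash
python3 -c "
from h import *
st()"
```

```text
t 5.43 tcp [ 0.7756 -0.2794  0.2763] q [-0.376  0.919  1.275  1.762  0.08  -0.01 ] tilt 10.5 az 4.6 xaz 69.8 F [ 0.1 -0.5  0.4] w 0.0854
```

>>> play_rows(motion=[{"fingers":-1,"translation":[-3,60,-25],"roll":0},{"fingers":-1,"translation":[-3,60,-25],"roll":0},{"fingers":-1,"translation":[-3,60,-25],"roll":0}])

```text
clock: 5.68
eef_pos: [0.7858, -0.2903, 0.2844]
tool_rot: [0.817, 0.565, 0.09, 0.062]
ft_force: [-1.3, 0.2, 0.1]
grip_width: 0.0853
```

>>> play_rows(motion=[{"fingers":-1,"translation":[-3,60,-20],"roll":0},{"fingers":-1,"translation":[-3,60,-20],"roll":0},{"fingers":-1,"translation":[-3,60,-20],"roll":0}])

```text
clock: 5.93
eef_pos: [0.7985, -0.3013, 0.2893]
tool_rot: [0.816, 0.563, 0.102, 0.079]
ft_force: [-0.2, 0.4, -1.3]
grip_width: 0.0853
```

>>> play_rows(motion=[{"fingers":-1,"translation":[-3,60,-15],"roll":0},{"fingers":-1,"translation":[-3,60,-15],"roll":0},{"fingers":-1,"translation":[-3,60,-15],"roll":0}])

```text
clock: 6.18
eef_pos: [0.8138, -0.3124, 0.2918]
tool_rot: [0.814, 0.561, 0.114, 0.097]
ft_force: [0.3, 0.1, 0.4]
grip_width: 0.0853
```

>>> play_rows(motion=[{"fingers":-1,"translation":[-3,60,-15],"roll":0},{"fingers":-1,"translation":[-3,60,-15],"roll":0},{"fingers":-1,"translation":[-3,60,-15],"roll":0}])

```text
clock: 6.43
eef_pos: [0.8267, -0.3225, 0.2993]
tool_rot: [0.812, 0.558, 0.126, 0.115]
ft_force: [0.0, 1.0, -0.2]
grip_width: 0.0853
```

```bash
python3 -c "
from h import *
st()"
```

```text
t 6.43 tcp [ 0.8267 -0.3225  0.2993] q [-0.403  0.911  1.275  1.603  0.088 -0.022] tilt 19.6 az -7.9 xaz 69.8 F [ 0.   1.  -0.2] w 0.0853
```

>>> play_rows(motion=[{"fingers":-1,"translation":[-1,60,-15],"roll":0},{"fingers":-1,"translation":[-1,60,-15],"roll":0},{"fingers":-1,"translation":[-1,60,-15],"roll":0}])

```text
clock: 6.68
eef_pos: [0.839, -0.3284, 0.3117]
tool_rot: [0.809, 0.555, 0.138, 0.133]
ft_force: [-0.9, -0.7, 0.4]
grip_width: 0.0853
```

>>> play_rows(motion=[{"fingers":-1,"translation":[3,60,-15],"roll":0},{"fingers":-1,"translation":[3,60,-15],"roll":0},{"fingers":-1,"translation":[3,60,-15],"roll":0}])

```text
clock: 6.93
eef_pos: [0.8518, -0.3271, 0.3282]
tool_rot: [0.806, 0.552, 0.15, 0.151]
ft_force: [-0.3, 0.3, -0.1]
grip_width: 0.0852
```

```bash
python3 -c "
from h import *
to((0.45,-0.16,0.33))"
```

```text
t 6.93 tcp [ 0.8518 -0.3271  0.3282] q [-0.396  0.891  1.275  1.534  0.086 -0.008] tilt 24.6 az -10.8 xaz 69.8 F [-0.3  0.3 -0.1] w 0.0852
cm: [  1.78 -39.63 -17.87]
```

```bash
cat >> h.py <<'E'
EX=np.array([.9921,-.1253]);EY=np.array([.1253,.9921]);O=np.array([.642,.0815])
def pw(x,y,z): return np.array([*(O+EX*x/1000+EY*y/1000),z/1000])
def rows(ps,tcp=None):
    "cm moves in tool axes from the current pose to each press-frame point (mm)"
    e,R=st()
    for p in ps: print(p,"->",np.round(R.T@(pw(*p)-e)*100,1))
E
python3 - <<'E'
from h import *
z=np.array([.409*np.cos(.064)*1000,0,-909])  # press-frame tool z approx
rows([(-180,-250,330),(-56-65,12,163+145),(-56,12,163),(-60,-63,163)])
E
```

```text
t 6.93 tcp [ 0.8518 -0.3271  0.3282] q [-0.396  0.891  1.275  1.534  0.086 -0.008] tilt 24.6 az -10.8 xaz 69.8 F [-0.3  0.3 -0.1] w 0.0852
(-180, -250, 330) -> [  2.7 -41.7 -18.7]
(-121, 12, 308) -> [ 29.3 -43.6 -15. ]
(-56, 12, 163) -> [ 29.7 -43.8   0.9]
(-60, -63, 163) -> [ 22.3 -42.4   1. ]
```

>>> play_rows(motion=[{"fingers":1,"translation":[2.7,-41.7,-18.7],"roll":0},{"fingers":1,"translation":[2.7,-41.7,-18.7],"roll":0},{"fingers":1,"translation":[2.7,-41.7,-18.7],"roll":0},{"fingers":1,"translation":[2.7,-41.7,-18.7],"roll":0},{"fingers":1,"translation":[2.7,-41.7,-18.7],"roll":0},{"fingers":1,"translation":[2.7,-41.7,-18.7],"roll":0},{"fingers":1,"translation":[2.7,-41.7,-18.7],"roll":0},{"fingers":1,"translation":[2.7,-41.7,-18.7],"roll":0},{"fingers":1,"translation":[2.7,-41.7,-18.7],"roll":0},{"fingers":1,"translation":[2.7,-41.7,-18.7],"roll":-5},{"fingers":1,"translation":[2.7,-41.7,-18.7],"roll":-10},{"fingers":1,"translation":[2.7,-41.7,-18.7],"roll":-13},{"fingers":1,"translation":[29.3,-46,-18],"roll":-13},{"fingers":1,"translation":[29.3,-46,-18],"roll":-13},{"fingers":1,"translation":[29.3,-46,-18],"roll":-13},{"fingers":1,"translation":[29.3,-46,-18],"roll":-13},{"fingers":1,"translation":[29.3,-46,-18],"roll":-13},{"fingers":1,"translation":[29.3,-46,-18],"roll":-13},{"fingers":1,"translation":[29.3,-46,-18],"roll":-13},{"fingers":1,"translation":[29.3,-45,-15],"roll":-13}])

```text
clock: 8.6
eef_pos: [0.5126, 0.1201, 0.3071]
tool_rot: [0.735, 0.643, 0.137, 0.167]
ft_force: [1.6, 0.3, 0.4]
grip_width: 0.0002
```

```bash
python3 - <<'E'
from h import *
snap("top","t2",(200,100,360,250),5)
im=snap("side","s2",(200,140,340,300),4)
rows([(-56,12,163),(-66,-30,163),(-60,-63,163)])
E
```

```text
t 8.7 tcp [0.5106 0.1145 0.2986] q [ 0.347 -0.031 -0.194  1.039 -0.213  0.446] tilt 24.2 az -11.0 xaz 81.7 F [-1.3 -1.   0.1] w -0.0001
(-56, 12, 163) -> [ 0.   1.6 15.6]
(-66, -30, 163) -> [-4.2  0.7 15.3]
(-60, -63, 163) -> [-7.5  1.3 15.6]
```

View pics/s2.png

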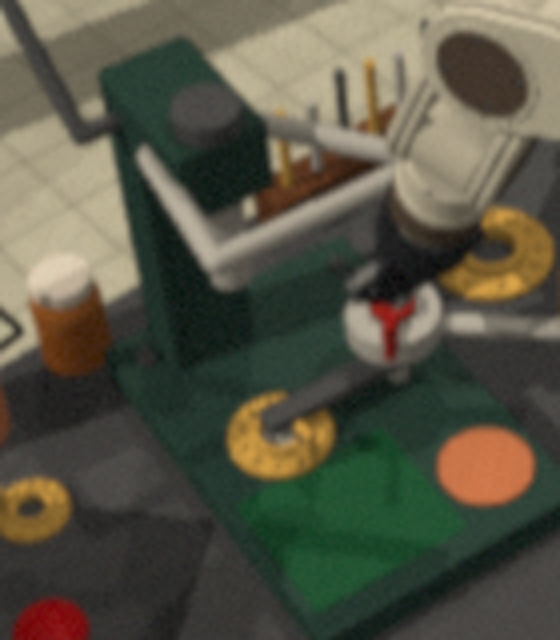

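The side view shows the press uncovered: rosette at crop (280,435) with the finger in it, the red lever at (392,325), and the gripper in front of the rail. I'll hold my estimates against this view.

```bash
python3 - <<'E'
from h import *
im=cv2.imread("pics/s2.png")
c=lambda p:np.round((proj("side",p)-np.array([200,140]))*4,0)
for n,p in dict(pegtop=(.5855,.0647,.18),pegbot=(.5855,.0647,.136),nut=(.6333,.0213,.131),nutm=pw(0,-60,131),lugtop=(.6026,.148,.092),lugbase=(.6026,.148,.048),rosc=(.6458,.1561,.054),railR=pw(-40,-85,335),railL=pw(-40,125,335),tcp=bot.get_obs()["eef_pos"]).items(): print(n,c(p))
hsv=cv2.cvtColor(im,cv2.COLOR_BGR2HSV);m=cv2.inRange(hsv,(0,150,80),(8,255,255))|cv2.inRange(hsv,(172,150,80),(180,255,255));m[500:]=0
k=np.argwhere(m>0);print("red x,y range",k.min(0)[::-1],k.max(0)[::-1]); 
for y in range(k[:,0].min(),k[:,0].max()+1,8): r=k[k[:,0]==y][:,1];print(y,r.min(),r.max())
cv2.imwrite("pics/c3.png",cv2.resize(im[380:500,200:360],None,fx=4,fy=4))
E
```

```text
pegtop [387. 322.]
pegbot [390. 355.]
nut [392. 307.]
nutm [391. 307.]
lugtop [311. 424.]
lugbase [315. 454.]
rosc [278. 429.]
railR [429. 158.]
railL [215. 260.]
tcp [393. 302.]
red x,y range [372 302] [412 356]
302 380 382
310 373 411
318 380 403
326 385 396
334 385 394
342 387 393
350 387 393
```

View pics/c3.png

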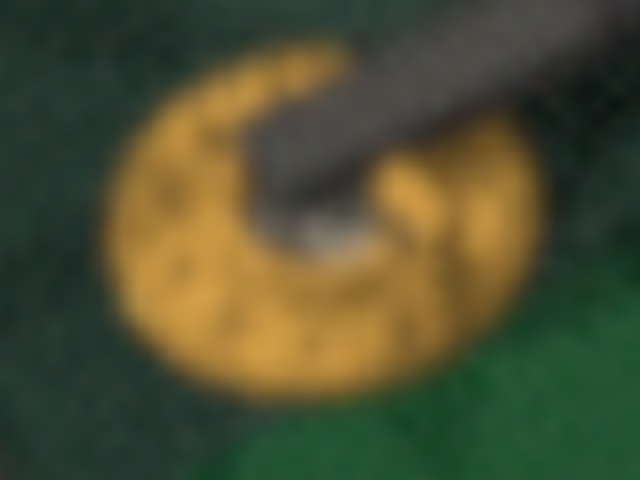

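>>> play_rows(motion=[{"fingers":1,"translation":[0.8,1.6,4],"roll":0},{"fingers":1,"translation":[0.8,1.6,8],"roll":0},{"fingers":1,"translation":[0.8,1.6,12],"roll":0},{"fingers":1,"translation":[0.8,1.6,15],"roll":0},{"fingers":1,"translation":[0.8,1.6,15],"roll":0},{"fingers":1,"translation":[0.8,1.6,15],"roll":0}])

```text
clock: 9.2
eef_pos: [0.5867, 0.1066, 0.1704]
tool_rot: [0.739, 0.64, 0.129, 0.166]
ft_force: [0.3, 0.0, 1.1]
grip_width: 0.0002
```

```bash
python3 - <<'E'
from h import *
a=snap("top","t3",(225,140,325,240),5);b=snap("side","s3",(240,170,340,270),5)
A,B=cv2.imread("pics/t3.png"),cv2.imread("pics/s3.png");cv2.imwrite("pics/ts3.png",cv2.resize(np.hstack([A,B]),(800,400)))
rows([(-56,12,163),(-66,-30,163),(-60,-63,163)])
e=bot.get_obs()["eef_pos"];print((proj("top",e)-[225,140])*4,(proj("side",e)-[240,170])*4+[400,0])
E
```

```text
t 9.3 tcp [0.5889 0.1077 0.1745] q [ 0.279  0.183 -0.297  0.701 -0.188  0.385] tilt 24.7 az -10.7 xaz 81.6 F [ 0.6  0.5 -0.1] w 0.0002
(-56, 12, 163) -> [-0.7 -0.5  1.1]
(-66, -30, 163) -> [-4.9 -1.3  0.7]
(-60, -63, 163) -> [-8.2 -0.7  1.1]
[133.38999042 252.59693216] [588.31612979 228.34089775]
```

View pics/ts3.png

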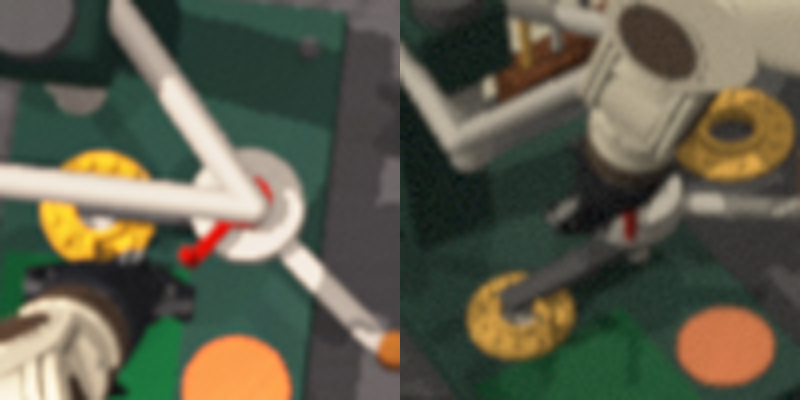

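Fingertips at top-left crop (133,258) match the predicted (133,253), left of the peg at (190,255) and below the rail. Sweep right now.

>>> play_rows(motion=[{"fingers":1,"translation":[-0.7,-0.6,1.0],"roll":0},{"fingers":1,"translation":[-1.6,-0.8,1.0],"roll":0},{"fingers":1,"translation":[-2.5,-0.9,0.9],"roll":0},{"fingers":1,"translation":[-3.4,-1.1,0.8],"roll":0},{"fingers":1,"translation":[-4.3,-1.2,0.8],"roll":0},{"fingers":1,"translation":[-5.2,-1.2,0.8],"roll":0},{"fingers":1,"translation":[-6.1,-1.1,0.8],"roll":0},{"fingers":1,"translation":[-7.0,-0.9,0.9],"roll":0},{"fingers":1,"translation":[-7.7,-0.7,1.0],"roll":0},{"fingers":1,"translation":[-8.1,-0.6,1.0],"roll":0},{"fingers":1,"translation":[-8.1,-0.6,1.0],"roll":0}])

```text
clock: 10.22
eef_pos: [0.5754, 0.0264, 0.1621]
tool_rot: [0.739, 0.639, 0.132, 0.167]
ft_force: [0.8, 0.5, 0.7]
grip_width: -0.0001
```

```bash
python3 - <<'E'
from h import *
im=snap("top","t4",(225,140,345,250),5);st()
def red(im):
    h=cv2.cvtColor(im,cv2.COLOR_BGR2HSV);m=cv2.inRange(h,(0,150,80),(7,255,255))|cv2.inRange(h,(172,150,80),(180,255,255));m[:,:255]=0;m[:,345:]=0;m[:170]=0;m[240:]=0
    k=np.argwhere(m>0);return k[:,::-1]
k=red(im);print(len(k),k.tolist()[-12:],k.mean(0))
E
```

```text
t 10.27 tcp [0.5753 0.027  0.162 ] q [ 0.114  0.138 -0.389  0.633 -0.124  0.232] tilt 24.5 az -10.8 xaz 81.5 F [ 0.4 -0.3 -0.4] w -0.0001
64 [[273, 204], [274, 204], [275, 204], [276, 204], [270, 205], [271, 205], [272, 205], [273, 205], [274, 205], [271, 206], [272, 206], [273, 206]] [275.8125   200.546875]
```

View pics/t4.png

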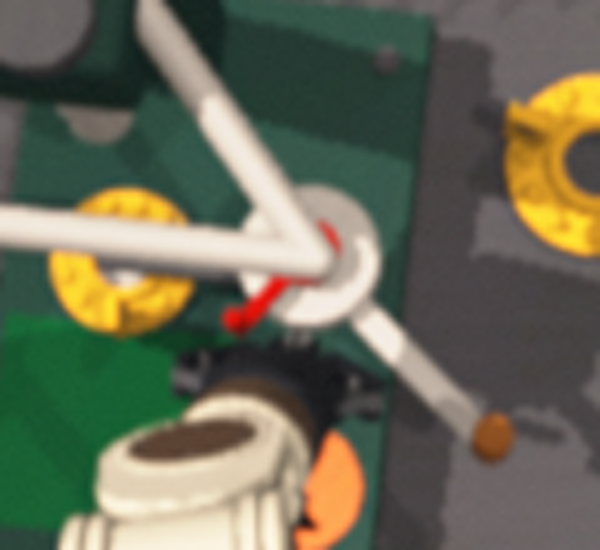

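The push missed: the finger (crop (300,340)) passed in front of the peg (235,318), which hasn't moved. I'll go back along the same path and sweep about 12 mm deeper.

```bash
python3 - <<'E'
from h import *
rows([(-85,14,170),(-50,14,163),(-50,-4,162),(-54,-20,162),(-57,-36,162),(-57,-50,162),(-54,-64,162)])
E
```

```text
t 10.27 tcp [0.5753 0.027  0.162 ] q [ 0.114  0.138 -0.389  0.633 -0.124  0.232] tilt 24.5 az -10.8 xaz 81.5 F [ 0.4 -0.3 -0.4] w -0.0001
(-85, 14, 170) -> [ 7.6 -2.1 -2. ]
(-50, 14, 163) -> [7.7 0.8 0.1]
(-50, -4, 162) -> [5.9 0.8 0.2]
(-54, -20, 162) -> [4.3 0.4 0.1]
(-57, -36, 162) -> [2.6 0.2 0. ]
(-57, -50, 162) -> [1.2 0.2 0.1]
(-54, -64, 162) -> [-0.1  0.5  0.2]
```

>>> play_rows(motion=[{"fingers":1,"translation":[0,-2.1,-2],"roll":0},{"fingers":1,"translation":[3.8,-2.1,-2],"roll":0},{"fingers":1,"translation":[7.7,-2.1,-2],"roll":0},{"fingers":1,"translation":[7.7,-2.1,-2],"roll":0},{"fingers":1,"translation":[7.7,0.8,0.1],"roll":0},{"fingers":1,"translation":[7.7,0.8,0.1],"roll":0},{"fingers":1,"translation":[6.8,0.8,0.1],"roll":0},{"fingers":1,"translation":[5.9,0.8,0.2],"roll":0},{"fingers":1,"translation":[5.1,0.6,0.1],"roll":0},{"fingers":1,"translation":[4.3,0.4,0.1],"roll":0},{"fingers":1,"translation":[3.5,0.3,0.1],"roll":0},{"fingers":1,"translation":[2.6,0.2,0],"roll":0},{"fingers":1,"translation":[1.9,0.2,0],"roll":0},{"fingers":1,"translation":[1.2,0.2,0.1],"roll":0},{"fingers":1,"translation":[0.5,0.3,0.1],"roll":0},{"fingers":1,"translation":[-0.1,0.5,0.2],"roll":0},{"fingers":1,"translation":[-0.3,0.5,0.2],"roll":0},{"fingers":1,"translation":[-0.3,0.5,0.2],"roll":0}])

```text
clock: 11.77
eef_pos: [0.5804, 0.0233, 0.1627]
tool_rot: [0.739, 0.64, 0.132, 0.167]
ft_force: [0.2, 2.5, 0.8]
grip_width: 0.0002
```

```bash
cat >> h.py <<'E'
def redk(im):
    h=cv2.cvtColor(im,cv2.COLOR_BGR2HSV);m=cv2.inRange(h,(0,150,80),(7,255,255))|cv2.inRange(h,(172,150,80),(180,255,255));m[:,:255]=0;m[:,318]=0;m[:,318:]=0;m[:170]=0;m[240:]=0
    return np.argwhere(m>0)[:,::-1]
def knob(im):
    h=cv2.cvtColor(im,cv2.COLOR_BGR2HSV);m=cv2.inRange(h,(5,120,80),(16,255,255));m[:,:305]=0;m[:,370:]=0;m[:140]=0;m[250:]=0
    n,l,s,c=cv2.connectedComponentsWithStats(m)
    for i in range(1,n):
        if s[i,4]>15:
            p=onz("top",c[i],.19);d=p[:2]-pw(0,-60,0)[:2];x,y=d@EX,d@EY
            print("knob px",np.round(c[i],1),s[i,4],"world",np.round(p,4),"r",round(np.hypot(x,y),4),"angle",round(np.arctan2(x,-y),3))
def angs(im):
    k=redk(im)
    if len(k):
        far=k[np.argsort(np.hypot(*(k-[288,191]).T))[-8:]].mean(0);p=onz("top",far,.17);d=p[:2]-pw(0,-60,0)[:2];x,y=d@EX*1e3,d@EY*1e3
        print("red",len(k),"far px",far,"press rel nut mm",round(x),round(y),"az deg",round(np.degrees(np.arctan2(y,x))%360))
    knob(im)
E
python3 - <<'E'
from h import *
im=snap("top","t5",(225,140,345,250),5);st();angs(im)
angs(cv2.imread("pics/top0.png"))
E
```

```text
t 11.82 tcp [0.5804 0.0233 0.1626] q [ 0.105  0.146 -0.379  0.634 -0.121  0.223] tilt 24.6 az -10.8 xaz 81.5 F [-1.2  0.9  1.5] w -0.0003
red 49 far px [291.125 207.125] press rel nut mm -57 -23 az deg 202
knob px [328.  221.6] 69 world [ 0.5263 -0.1058  0.19  ] r 0.1674 angle -0.577
red 61 far px [271.125 204.75 ] press rel nut mm -56 40 az deg 144
knob px [323.2 227. ] 64 world [ 0.5101 -0.091   0.19  ] r 0.168 angle -0.708
```

The lever is over: the peg's azimuth went from 144° to 202° and the handle was dragged from −0.71 to −0.58, so the lever turned about 0.88 rad relative to the handle (right stop). Next I take the knob.

```bash
python3 - <<'E'
from h import *
rows([(-110,-60,290),(-155,-202,300),(-93,-202.5,165)])
E
```

```text
t 11.82 tcp [0.5804 0.0233 0.1626] q [ 0.105  0.146 -0.379  0.634 -0.121  0.223] tilt 24.6 az -10.8 xaz 81.5 F [-1.2  0.9  1.5] w -0.0003
(-110, -60, 290) -> [  0.2   0.2 -13.9]
(-155, -202, 300) -> [-14.1  -3.3 -16.3]
(-93, -202.5, 165) -> [-13.8  -3.3  -1.5]
```

>>> play_rows(motion=[{"fingers":1,"translation":[0.4,0.2,-3],"roll":0},{"fingers":1,"translation":[0.4,0.2,-7],"roll":0},{"fingers":0,"translation":[0.4,0.2,-11],"roll":0},{"fingers":-1,"translation":[-2,-1,-14],"roll":0},{"fingers":-1,"translation":[-6,-3.3,-16],"roll":0},{"fingers":-1,"translation":[-10,-3.3,-16],"roll":0},{"fingers":-1,"translation":[-13.8,-3.3,-16],"roll":0},{"fingers":-1,"translation":[-13.8,-3.3,-16],"roll":0},{"fingers":-1,"translation":[-13.8,-3.3,-13],"roll":0},{"fingers":-1,"translation":[-13.8,-3.3,-9],"roll":0},{"fingers":-1,"translation":[-13.8,-3.3,-6],"roll":0},{"fingers":-1,"translation":[-13.8,-3.3,-3],"roll":0},{"fingers":-1,"translation":[-13.8,-3.3,-1.5],"roll":0},{"fingers":-1,"translation":[-13.8,-3.3,-1.5],"roll":0}])

```text
clock: 12.98
eef_pos: [0.522, -0.1073, 0.1601]
tool_rot: [0.739, 0.64, 0.129, 0.164]
ft_force: [-1.2, 0.0, 0.1]
grip_width: 0.0852
```

>>> play_rows(motion=[{"fingers":1,"translation":[0,0,0],"roll":0},{"fingers":1,"translation":[0,0,0],"roll":0},{"fingers":1,"translation":[0,0,0],"roll":0},{"fingers":1,"translation":[0,0,0],"roll":0},{"fingers":1,"translation":[0,0,0],"roll":0},{"fingers":1,"translation":[0,0,0],"roll":0}])

```text
clock: 13.48
eef_pos: [0.5253, -0.1069, 0.167]
tool_rot: [0.738, 0.64, 0.134, 0.168]
ft_force: [-0.3, 2.8, 3.7]
grip_width: 0.0231
```

```bash
python3 - <<'E'
from h import *
e,R=st();d=e[:2]-pw(0,-60,0)[:2];x,y=d@EX,d@EY;r=np.hypot(x,y);a=np.arctan2(x,-y);print(r,a)
for b in (-1.05,-.8,-.5,-.2,-.05,.1,.18):
    v=EX*r*np.sin(b)-EY*r*np.cos(b)-d;print(b,np.round(R.T@np.array([*v,0])*100,1))
E
```

```text
t 13.48 tcp [ 0.5253 -0.1069  0.167 ] q [-0.206  0.042 -0.487  0.609  0.009 -0.062] tilt 24.8 az -10.5 xaz 81.6 F [-0.3  2.8  3.7] w 0.0231
0.1688700371461055 -0.5772298420408785
-1.05 [ 5.6 -5.  -2.4]
-0.8 [ 2.3 -2.7 -1.3]
-0.5 [-0.6  1.   0.5]
-0.2 [-2.3  5.3  2.5]
-0.05 [-2.5  7.6  3.6]
0.1 [-2.4  9.9  4.6]
0.18 [-2.2 11.1  5.2]
```

>>> play_rows(motion=[{"fingers":1,"translation":[-0.6,1.0,0.5],"roll":0},{"fingers":1,"translation":[-1.2,2.1,1.0],"roll":0},{"fingers":1,"translation":[-1.6,3.1,1.5],"roll":0},{"fingers":1,"translation":[-2.0,4.3,2.0],"roll":0},{"fingers":1,"translation":[-2.3,5.3,2.5],"roll":0},{"fingers":1,"translation":[-2.4,6.5,3.1],"roll":0},{"fingers":1,"translation":[-2.5,7.6,3.6],"roll":0},{"fingers":1,"translation":[-2.5,8.7,4.1],"roll":0},{"fingers":1,"translation":[-2.4,9.6,4.5],"roll":0},{"fingers":1,"translation":[-2.4,9.6,4.5],"roll":0},{"fingers":1,"translation":[-2.4,9.6,4.5],"roll":0}])

```text
clock: 14.4
eef_pos: [0.615, -0.1468, 0.1598]
tool_rot: [0.741, 0.64, 0.124, 0.16]
ft_force: [-29.5, 1.3, 15.4]
grip_width: -0.0001
```

```bash
cat >> h.py <<'E'
def arc(bs):
    e,R=st();d=e[:2]-pw(0,-60,0)[:2];x,y=d@EX,d@EY;r=np.hypot(x,y);print("r",r,"a",np.arctan2(x,-y))
    for b in bs:
        v=EX*.169*np.sin(b)-EY*.169*np.cos(b)-d;print(b,np.round(R.T@np.array([*v,.167-e[2]])*100,1))
E
python3 - <<'E'
from h import *
im=snap("top","t6",(225,140,345,250),5);angs(im)
arc([0,-.1,-.2,-.3,-.4,-.5,-.6,-.7,-.8,-.9,-.98])
E
```

```text
red 59 far px [303.375 200.375] press rel nut mm -32 -58 az deg 241
knob px [339.8 188.2] 55 world [ 0.6289 -0.1446  0.19  ] r 0.1667 angle 0.092
t 14.45 tcp [ 0.615  -0.1468  0.1598] q [-0.243  0.246 -0.251  0.665  0.017 -0.094] tilt 23.4 az -11.4 xaz 81.4 F [-29.8   1.7  14.5] w 0.0002
r 0.16991100459756267 a 0.010837372767155585
0 [ 0.1  0.1 -0.7]
-0.1 [ 0.1 -1.4 -1.4]
-0.2 [ 0.3 -3.  -2.1]
-0.3 [ 0.7 -4.5 -2.7]
-0.4 [ 1.2 -5.9 -3.4]
-0.5 [ 1.9 -7.3 -4. ]
-0.6 [ 2.8 -8.7 -4.6]
-0.7 [ 3.8 -9.9 -5.2]
-0.8 [  4.9 -11.1  -5.7]
-0.9 [  6.1 -12.1  -6.2]
-0.98 [  7.2 -12.9  -6.5]
```

The grip slipped off, but the finger pushed the handle to its stop (0.09). It's now pressing at 30 N, so I'll look before going on.

```bash
python3 - <<'E'
from h import *
im=snap("side","s6",(270,140,370,260),4)
A=cv2.imread("pics/t6.png")[100:500,150:550];B=cv2.imread("pics/s6.png")[:400]
cv2.imwrite("pics/ts6.png",np.hstack([A,B]))
e=bot.get_obs()["eef_pos"];print((proj("top",e)-[225,140])*5-[150,100],(proj("side",e)-[270,140])*4+[400,0])
k=[.6289,-.1446,.19];print((proj("top",k)-[225,140])*5-[150,100],(proj("side",k)-[270,140])*4+[400,0])
E
```

```text
[424.59314491 171.59360164] [655.65343268 210.16630861]
[423.91543584 140.76242372] [644.02676678 181.16347489]
```

View pics/ts6.png

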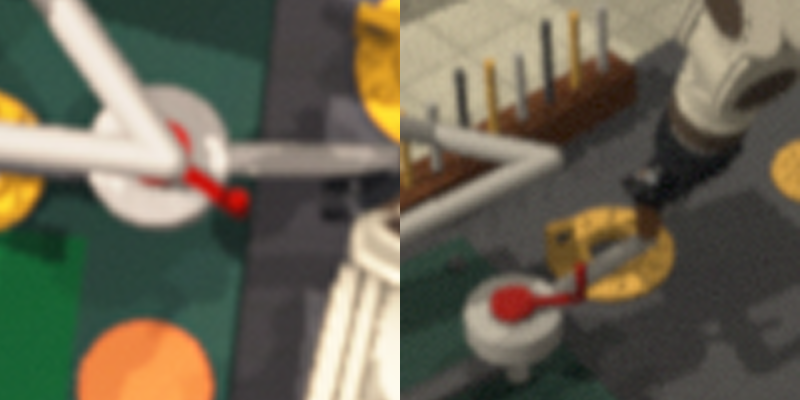

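The top view shows the handle along −y at its stop, with the lever still on its right side. The side view shows the gripper at the knob's top, at about (650,200). I'll roll about 90° and cage the knob fore and aft with jaws half open.

```bash
python3 - <<'E'
from h import *
e,R=st();k=np.array([.6285,-.148,.168]);up=k-.10*R[:,2]
print(np.round(R.T@(up-e)*100,1),np.round(R.T@(k-e)*100,1))
E
```

```text
t 14.5 tcp [ 0.615  -0.1468  0.1598] q [-0.243  0.245 -0.252  0.665  0.017 -0.094] tilt 23.4 az -11.4 xaz 81.4 F [-29.3   1.3  14.3] w 0.0001
[  0.1   1.6 -10.2] [ 0.1  1.6 -0.2]
```

>>> play_rows(motion=[{"fingers":1,"translation":[0,-2.5,-2],"roll":0},{"fingers":1,"translation":[0,-2.5,-6],"roll":0},{"fingers":0.4,"translation":[0,-2,-10],"roll":7},{"fingers":0,"translation":[0,0,-10],"roll":14},{"fingers":-0.1,"translation":[0.1,0.3,-10],"roll":21},{"fingers":-0.1,"translation":[0.1,0.3,-10],"roll":28},{"fingers":-0.1,"translation":[0.1,0.3,-10],"roll":35},{"fingers":-0.1,"translation":[0.1,0.3,-10],"roll":42},{"fingers":-0.1,"translation":[0.1,0.3,-10],"roll":49},{"fingers":-0.1,"translation":[0.1,0.3,-10],"roll":56},{"fingers":-0.1,"translation":[0.1,0.3,-10],"roll":63},{"fingers":-0.1,"translation":[0.1,0.3,-10],"roll":70},{"fingers":-0.1,"translation":[0.1,0.3,-10],"roll":77},{"fingers":-0.1,"translation":[0.1,0.3,-10],"roll":84},{"fingers":-0.1,"translation":[0.1,0.3,-10],"roll":84}])

```text
clock: 15.75
eef_pos: [0.587, -0.1385, 0.2565]
tool_rot: [0.977, -0.02, 0.209, 0.036]
ft_force: [1.1, -0.4, -0.3]
grip_width: 0.0471
```

```bash
python3 - <<'E'
from h import *
im=snap("top","t7",(225,140,385,250),5);angs(im)
e,R=st();k=np.array([.6285,-.148,.168]);print(np.round(R.T@(k-e)*100,1))
arc([.09])
E
```

```text
red 61 far px [302.125 202.   ] press rel nut mm -37 -55 az deg 236
t 15.8 tcp [ 0.5871 -0.1385  0.2565] q [-0.243  0.107 -0.167  0.87   0.022  1.368] tilt 24.5 az -10.9 xaz -1.2 F [ 0.3  0.3 -0.6] w 0.0471
[0.2 0.2 9.8]
t 15.8 tcp [ 0.5871 -0.1385  0.2565] q [-0.243  0.107 -0.167  0.87   0.022  1.368] tilt 24.5 az -10.9 xaz -1.2 F [ 0.3  0.3 -0.6] w 0.0471
r 0.16732326393350358 a -0.16135406048827428
0.09 [0.1 0.1 9.9]
```

>>> play_rows(motion=[{"fingers":-0.5,"translation":[0,0.1,1],"roll":0},{"fingers":-0.5,"translation":[0.2,0.2,3],"roll":0},{"fingers":-0.5,"translation":[0.2,0.2,5.5],"roll":0},{"fingers":-0.5,"translation":[0.2,0.2,8],"roll":0},{"fingers":-0.5,"translation":[0.2,0.2,9.8],"roll":0},{"fingers":-0.5,"translation":[0.2,0.2,9.8],"roll":0}])

```text
clock: 16.3
eef_pos: [0.627, -0.1475, 0.1623]
tool_rot: [0.978, -0.018, 0.205, 0.035]
ft_force: [0.7, 0.1, -0.2]
grip_width: 0.0639
```

>>> play_rows(motion=[{"fingers":0.1,"translation":[0,0,0],"roll":0},{"fingers":0.1,"translation":[0,0,0],"roll":0},{"fingers":0.1,"translation":[0,0,0],"roll":0}])

```text
clock: 16.55
eef_pos: [0.6276, -0.1481, 0.1681]
tool_rot: [0.977, -0.019, 0.208, 0.036]
ft_force: [-3.0, -1.1, -2.7]
grip_width: 0.0384
```

```bash
python3 - <<'E'
from h import *
arc([0,-.1,-.2,-.3,-.4,-.5,-.6,-.7,-.8,-.9,-1,-1.05])
E
```

```text
t 16.55 tcp [ 0.6276 -0.1481  0.1681] q [-0.242  0.252 -0.227  0.666  0.021  1.371] tilt 24.4 az -10.9 xaz -1.3 F [-3.  -1.1 -2.7] w 0.0384
r 0.17016672597211766 a 0.08511306208364551
0 [-1.4 -0.2 -0.5]
-0.1 [-2.9 -0.4 -1.2]
-0.2 [-4.4 -0.8 -1.9]
-0.3 [-5.8 -1.3 -2.6]
-0.4 [-7.2 -2.  -3.2]
-0.5 [-8.5 -2.8 -3.9]
-0.6 [-9.7 -3.8 -4.5]
-0.7 [-10.9  -4.9  -5.1]
-0.8 [-11.9  -6.2  -5.6]
-0.9 [-12.8  -7.5  -6.1]
-1 [-13.5  -9.   -6.6]
-1.05 [-13.9  -9.7  -6.8]
```

>>> play_rows(motion=[{"fingers":0.1,"translation":[-1.4,-0.2,-0.5],"roll":5},{"fingers":0.1,"translation":[-2.9,-0.4,-1.2],"roll":10},{"fingers":0.1,"translation":[-4.4,-0.8,-1.9],"roll":16},{"fingers":0.1,"translation":[-5.8,-1.3,-2.6],"roll":22},{"fingers":0.1,"translation":[-7.2,-2.0,-3.2],"roll":28},{"fingers":0.1,"translation":[-8.5,-2.8,-3.9],"roll":33},{"fingers":0.1,"translation":[-9.7,-3.8,-4.5],"roll":39},{"fingers":0.1,"translation":[-10.9,-4.9,-5.1],"roll":45},{"fingers":0.1,"translation":[-11.9,-6.2,-5.6],"roll":50},{"fingers":0.1,"translation":[-12.8,-7.5,-6.1],"roll":56},{"fingers":0.1,"translation":[-13.6,-9.1,-6.6],"roll":62},{"fingers":0.1,"translation":[-13.8,-9.5,-6.7],"roll":62}])

```text
clock: 17.55
eef_pos: [0.4826, -0.0457, 0.1705]
tool_rot: [0.827, -0.519, 0.203, -0.078]
ft_force: [4.9, -12.2, -1.4]
grip_width: 0.0388
```

```bash
python3 - <<'E'
from h import *
im=snap("top","t8",(225,140,385,250),5);angs(im)
arc([-.9,-.8,-.7,-.6,-.5,-.4,-.3,-.2,-.1,0,.1,.15])
E
```

```text
red 57 far px [282.5  209.25] press rel nut mm -66 3 az deg 177
knob px [308.3 236.3] 41 world [ 0.4827 -0.0455  0.19  ] r 0.1661 angle -1.027
t 17.6 tcp [ 0.4828 -0.0462  0.1704] q [-0.057 -0.067 -0.586  0.617 -0.059  2.619] tilt 25.1 az -11.3 xaz -66.8 F [ 0.6 -4.8  2.7] w 0.0386
r 0.16626369085131637 a -1.0225344114119168
-0.9 [1.9 0.4 0.8]
-0.8 [3.5 0.3 1.3]
-0.7 [ 5.1 -0.1  1.8]
-0.6 [ 6.6 -0.5  2.4]
-0.5 [ 8.  -1.1  3.1]
-0.4 [ 9.4 -1.9  3.7]
-0.3 [10.6 -2.8  4.4]
-0.2 [11.8 -3.8  5.1]
-0.1 [12.8 -4.9  5.8]
0 [13.7 -6.2  6.6]
0.1 [14.5 -7.5  7.3]
0.15 [14.8 -8.2  7.6]
```

Handle is at −1.0 with the lever still on the right. Loosening stroke.

>>> play_rows(motion=[{"fingers":0.1,"translation":[1.9,0.4,0.8],"roll":-6},{"fingers":0.1,"translation":[3.5,0.3,1.3],"roll":-12},{"fingers":0.1,"translation":[5.1,-0.1,1.8],"roll":-18},{"fingers":0.1,"translation":[6.6,-0.5,2.4],"roll":-24},{"fingers":0.1,"translation":[8.0,-1.1,3.1],"roll":-30},{"fingers":0.1,"translation":[9.4,-1.9,3.7],"roll":-36},{"fingers":0.1,"translation":[10.6,-2.8,4.4],"roll":-41},{"fingers":0.1,"translation":[11.8,-3.8,5.1],"roll":-47},{"fingers":0.1,"translation":[11.8,-3.8,5.1],"roll":-47}])

```text
clock: 18.35
eef_pos: [0.5787, -0.1382, 0.1621]
tool_rot: [0.967, -0.144, 0.212, 0.009]
ft_force: [-4.5, -0.3, 2.3]
grip_width: 0.0386
```

```bash
python3 - <<'E'
from h import *
im=snap("top","t9",(225,140,385,250),5);angs(im)
arc([-.2,-.1,0,.1,.15])
E
```

```text
red 57 far px [297.75  206.125] press rel nut mm -51 -43 az deg 220
t 18.4 tcp [ 0.5779 -0.1377  0.162 ] q [-0.246  0.162 -0.361  0.621  0.023  1.63 ] tilt 24.5 az -10.9 xaz -17.8 F [-5.3 -0.3  1.2] w 0.0387
r 0.16945635663601052 a -0.21502994531793407
-0.2 [ 0.4 -0.1 -0.4]
-0.1 [ 2.  -0.1  0.3]
0 [ 3.5 -0.3  1. ]
0.1 [ 5.  -0.6  1.7]
0.15 [ 5.7 -0.9  2.1]
```

>>> play_rows(motion=[{"fingers":0.1,"translation":[1.6,-0.1,0.7],"roll":-6},{"fingers":0.1,"translation":[3.1,-0.2,1.4],"roll":-11},{"fingers":0.1,"translation":[4.6,-0.5,2.1],"roll":-17},{"fingers":0.1,"translation":[5.1,-0.6,2.3],"roll":-17},{"fingers":0.1,"translation":[5.1,-0.6,2.3],"roll":-17}])

```text
clock: 18.82
eef_pos: [0.6294, -0.1487, 0.161]
tool_rot: [0.978, -0.003, 0.205, 0.041]
ft_force: [-16.4, -2.3, 7.5]
grip_width: 0.0386
```

```bash
python3 - <<'E'
from h import *
im=snap("top","t10",(225,140,385,250),5);angs(im)
im=snap("side","s10",(240,160,340,280),5)
arc([0,-.1,-.2,-.3,-.4,-.5,-.6,-.7,-.8,-.9,-1])
E
```

```text
red 58 far px [302.125 201.75 ] press rel nut mm -36 -55 az deg 236
t 18.92 tcp [ 0.6288 -0.1486  0.1611] q [-0.24   0.263 -0.229  0.658  0.016  1.34 ] tilt 24.1 az -11.4 xaz 0.7 F [-15.4  -2.7   6.1] w 0.0384
r 0.17063262271613835 a 0.0924279500679939
0 [-1.2 -0.2 -1.2]
-0.1 [-2.7 -0.5 -1.9]
-0.2 [-4.2 -0.9 -2.6]
-0.3 [-5.6 -1.5 -3.2]
-0.4 [-7.  -2.2 -3.9]
-0.5 [-8.3 -3.1 -4.5]
-0.6 [-9.5 -4.1 -5.2]
-0.7 [-10.6  -5.3  -5.7]
-0.8 [-11.5  -6.5  -6.3]
-0.9 [-12.4  -7.9  -6.8]
-1 [-13.1  -9.4  -7.2]
```

View pics/s10.png

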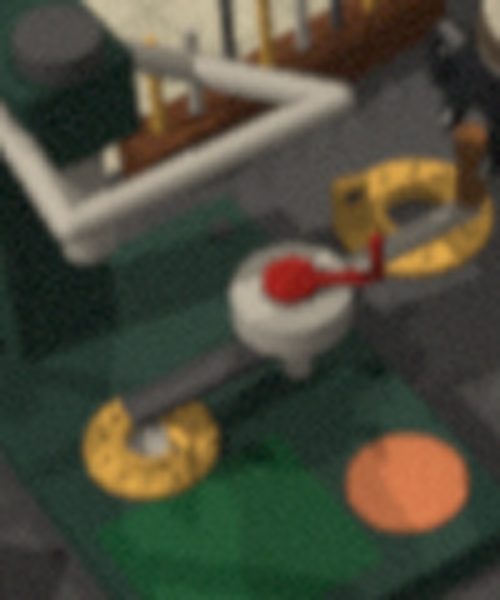

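Handle came to its stop (0.09) again and the finger looks raised. A third stroke will show whether the nut blocks early.

>>> play_rows(motion=[{"fingers":0.1,"translation":[-1.6,-0.2,-0.6],"roll":5},{"fingers":0.1,"translation":[-3.0,-0.5,-1.4],"roll":11},{"fingers":0.1,"translation":[-4.5,-0.9,-2.1],"roll":17},{"fingers":0.1,"translation":[-5.9,-1.5,-2.7],"roll":23},{"fingers":0.1,"translation":[-7.3,-2.2,-3.4],"roll":29},{"fingers":0.1,"translation":[-8.6,-3.1,-4.0],"roll":34},{"fingers":0.1,"translation":[-9.8,-4.1,-4.7],"roll":40},{"fingers":0.1,"translation":[-10.9,-5.3,-5.3],"roll":46},{"fingers":0.1,"translation":[-11.8,-6.5,-5.8],"roll":51},{"fingers":0.1,"translation":[-12.7,-7.9,-6.3],"roll":57},{"fingers":0.1,"translation":[-13.4,-9.4,-6.7],"roll":62},{"fingers":0.1,"translation":[-13.6,-9.8,-6.8],"roll":62}])

```text
clock: 19.92
eef_pos: [0.4851, -0.0466, 0.1644]
tool_rot: [0.835, -0.505, 0.204, -0.074]
ft_force: [7.5, -13.4, -1.9]
grip_width: 0.0385
```

```bash
python3 - <<'E'
from h import *
im=snap("top","t11",(225,140,385,250),5);angs(im)
arc([-.9,-.8,-.7,-.6,-.5,-.4,-.3,-.2,-.1,0,.1])
E
```

```text
red 57 far px [282.5  209.25] press rel nut mm -66 3 az deg 177
knob px [308.4 236.1] 37 world [ 0.4835 -0.0456  0.19  ] r 0.1654 angle -1.024
t 19.97 tcp [ 0.4853 -0.0471  0.1642] q [-0.06  -0.054 -0.592  0.6   -0.058  2.583] tilt 25.0 az -11.3 xaz -64.9 F [ 2.  -6.1  0.9] w 0.0384
r 0.164383553552667 a -1.0116760181303728
-0.9 [1.9 0.4 0.1]
-0.8 [3.5 0.3 0.6]
-0.7 [5.1 0.1 1.2]
-0.6 [ 6.6 -0.3  1.8]
-0.5 [ 8.1 -0.9  2.4]
-0.4 [ 9.4 -1.6  3.1]
-0.3 [10.7 -2.5  3.7]
-0.2 [11.9 -3.4  4.4]
-0.1 [13.  -4.5  5.2]
0 [13.9 -5.7  5.9]
0.1 [14.7 -7.1  6.6]
```

>>> play_rows(motion=[{"fingers":0.1,"translation":[1.9,0.4,0.5],"roll":-6},{"fingers":0.1,"translation":[3.5,0.3,1.0],"roll":-12},{"fingers":0.1,"translation":[5.1,0.1,1.5],"roll":-18},{"fingers":0.1,"translation":[5.9,-0.1,1.8],"roll":-21},{"fingers":0.1,"translation":[5.9,-0.1,1.8],"roll":-21}])

```text
clock: 20.38
eef_pos: [0.517, -0.0991, 0.1614]
tool_rot: [0.915, -0.343, 0.21, -0.036]
ft_force: [-0.0, -0.1, 0.1]
grip_width: 0.0382
```

```bash
python3 - <<'E'
from h import *
im=snap("top","t12",(225,140,385,250),5);angs(im)
arc([-.6,-.5,-.4,-.3,-.2,-.1,0,.1])
E
```

```text
red 55 far px [288.875 209.25 ] press rel nut mm -64 -16 az deg 194
knob px [322.5 225.9] 33 world [ 0.5134 -0.0888  0.19  ] r 0.1641 angle -0.704
t 20.43 tcp [ 0.5166 -0.099   0.1612] q [-1.90e-01  3.00e-02 -5.16e-01  5.95e-01  1.00e-03  2.10e+00] tilt 24.6 az -10.8 xaz -43.6 F [0.3 0.1 0.6] w 0.0382
r 0.16886389704935234 a -0.6467856118945107
-0.6 [ 0.9 -0.1 -0.2]
-0.5 [ 2.5 -0.1  0.4]
-0.4 [ 4.1 -0.2  1. ]
-0.3 [ 5.6 -0.6  1.7]
-0.2 [ 7.  -1.1  2.4]
-0.1 [ 8.4 -1.7  3.1]
0 [ 9.7 -2.5  3.8]
0.1 [11.  -3.4  4.5]
```

>>> play_rows(motion=[{"fingers":0.1,"translation":[1.5,-0.1,0.2],"roll":-5},{"fingers":0.1,"translation":[3.2,-0.2,0.8],"roll":-11},{"fingers":0.1,"translation":[4.8,-0.4,1.4],"roll":-17},{"fingers":0.1,"translation":[4.8,-0.4,1.4],"roll":-17},{"fingers":0.1,"translation":[4.8,-0.4,1.4],"roll":-17}])

```text
clock: 20.85
eef_pos: [0.5536, -0.1264, 0.1637]
tool_rot: [0.956, -0.205, 0.209, -0.005]
ft_force: [-8.4, 2.2, 3.5]
grip_width: 0.0385
```

```bash
python3 - <<'E'
from h import *
im=snap("top","t13",(225,140,385,250),5);angs(im)
arc([-.5,-.4,-.3,-.2,-.1,0,.1])
E
```

```text
red 55 far px [294. 208.] press rel nut mm -58 -32 az deg 208
t 20.9 tcp [ 0.5534 -0.1263  0.1638] q [-0.236  0.113 -0.412  0.625  0.021  1.761] tilt 24.2 az -10.6 xaz -25.4 F [-8.1  1.8  2.5] w 0.0386
r 0.16896610080028868 a -0.37462302057453306
-0.5 [-1.8 -0.4 -1.1]
-0.4 [-0.3 -0.1 -0.5]
-0.3 [1.3 0.  0.2]
-0.2 [2.8 0.  0.9]
-0.1 [ 4.4 -0.2  1.6]
0 [ 5.9 -0.6  2.3]
0.1 [ 7.3 -1.1  2.9]
```

>>> play_rows(motion=[{"fingers":0.1,"translation":[0.8,0,0.3],"roll":-3},{"fingers":0.1,"translation":[1.8,0,0.6],"roll":-6},{"fingers":0.1,"translation":[1.8,0,0.6],"roll":-6}])

```text
clock: 21.15
eef_pos: [0.5684, -0.1337, 0.1639]
tool_rot: [0.966, -0.154, 0.206, 0.006]
ft_force: [-14.7, 2.7, 5.5]
grip_width: 0.0386
```

```bash
python3 - <<'E'
from h import *
im=snap("top","t14",(225,140,385,250),5);angs(im)
arc([-.3,-.2,-.1,0,.1])
E
```

```text
red 56 far px [295.875 207.25 ] press rel nut mm -56 -37 az deg 214
t 21.2 tcp [ 0.5681 -0.1336  0.1639] q [-0.243  0.147 -0.369  0.64   0.023  1.65 ] tilt 23.8 az -10.7 xaz -18.9 F [-14.3   3.1   4. ] w 0.0386
r 0.169114174922553 a -0.27750748078986515
-0.3 [-0.2 -0.1 -0.4]
-0.2 [1.3 0.  0.2]
-0.1 [ 2.9 -0.   0.9]
0 [ 4.4 -0.2  1.6]
0.1 [ 5.9 -0.6  2.3]
```

>>> play_rows(motion=[{"fingers":0.1,"translation":[1.0,0,0.3],"roll":-3},{"fingers":0.1,"translation":[2.0,0,0.7],"roll":-6},{"fingers":0.1,"translation":[2.0,0,0.7],"roll":-6}])

```text
clock: 21.45
eef_pos: [0.5857, -0.1405, 0.164]
tool_rot: [0.974, -0.104, 0.203, 0.018]
ft_force: [-20.6, 1.3, 7.7]
grip_width: 0.0385
```

```bash
python3 - <<'E'
from h import *
im=snap("top","t15",(225,140,385,250),5);angs(im)
arc([-.1,0,.1])
E
```

```text
red 56 far px [298.125 205.75 ] press rel nut mm -50 -44 az deg 221
t 21.5 tcp [ 0.5854 -0.1404  0.164 ] q [-0.247  0.185 -0.319  0.658  0.022  1.542] tilt 23.5 az -11.0 xaz -12.3 F [-19.4   1.7   5.4] w 0.0384
r 0.16963067778416552 a -0.1676687864456132
-0.1 [ 1.2 -0.   0.2]
0 [ 2.7 -0.1  0.9]
0.1 [ 4.3 -0.3  1.5]
```

>>> play_rows(motion=[{"fingers":0.1,"translation":[1.0,0,0.3],"roll":-3},{"fingers":0.1,"translation":[1.8,0,0.6],"roll":-6},{"fingers":0.1,"translation":[1.8,0,0.6],"roll":-6}])

```text
clock: 21.75
eef_pos: [0.6011, -0.1446, 0.1638]
tool_rot: [0.978, -0.053, 0.198, 0.028]
ft_force: [-25.5, 1.6, 5.3]
grip_width: 0.0385
```

```bash
python3 - <<'E'
from h import *
im=snap("top","t16",(225,140,385,250),5);angs(im)
im=snap("side","s16",(240,160,340,280),5)
A=cv2.imread("pics/s10.png")[330:530,50:350];B=cv2.imread("pics/s16.png")[330:530,50:350]
cv2.imwrite("pics/cmp.png",np.vstack([A,B]))
arc([-.1,0,.1])
E
```

```text
red 57 far px [299.5  204.75] press rel nut mm -47 -48 az deg 226
t 21.85 tcp [ 0.6007 -0.1444  0.1638] q [-0.246  0.218 -0.274  0.676  0.02   1.439] tilt 23.1 az -11.2 xaz -5.9 F [-24.9   1.8   5. ] w 0.0383
r 0.16980144083760643 a -0.07436899398857975
-0.1 [-0.3 -0.1 -0.5]
0 [ 1.3 -0.   0.2]
0.1 [ 2.8 -0.1  0.9]
```

View pics/cmp.png

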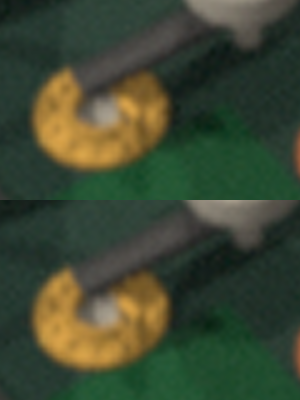

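```bash
python3 - <<'E'
from h import *
# common 5x grid, origin (240,160)
s2=cv2.resize(cv2.imread("pics/s2.png"),None,fx=1.25,fy=1.25)[100:,200:]
S={"s2":s2,"s3":cv2.imread("pics/s3.png")[0:0] ,"s10":cv2.imread("pics/s10.png"),"s16":cv2.imread("pics/s16.png")}
ref=cv2.cvtColor(S["s16"],cv2.COLOR_BGR2GRAY)
for n in("s2","s10","s16"):
    g=cv2.cvtColor(S[n],cv2.COLOR_BGR2GRAY).astype(np.float32)
    # bar: upper edge & lower edge over rosette along columns: saturation profile
    h=cv2.cvtColor(S[n],cv2.COLOR_BGR2HSV)[:,:,1].astype(float)
    out=[]
    for c in (140,150,160,170,180,190,200):
        p=cv2.GaussianBlur(h[340:450,c-3:c+4].mean(1)[:,None],(1,7),0).ravel();d=np.gradient(p);out.append((340+int(d.argmin()),340+int(d.argmax())))
    print(n,out)
    t=ref[380:440,110:170]; 
b=[proj("side",pw(0,70,60+k)) for k in(0,16)];print("16mm lift in 5x px",(b[1]-b[0])*5)
E
```

```text
s2 [(407, 388), (403, 388), (401, 390), (384, 421), (382, 419), (376, 413), (368, 411)]
s10 [(385, 447), (382, 419), (376, 414), (372, 409), (367, 403), (356, 399), (353, 402)]
s16 [(386, 447), (378, 424), (376, 414), (371, 411), (366, 403), (362, 399), (353, 402)]
16mm lift in 5x px [ -1.96251676 -13.94005438]
```

The bar has lifted about 13 px of the 13.9 px expected for 16 mm, and the third stroke met resistance rising past 20 N, so the nut is at its stop. I'll release the knob, roll back, and go in front of the lug.

```bash
python3 - <<'E'
from h import *
rows([(-60,-205,165),(-120,-200,300),(-170,0,300)])
E
```

```text
t 21.85 tcp [ 0.6007 -0.1444  0.1638] q [-0.246  0.218 -0.274  0.676  0.02   1.439] tilt 23.1 az -11.2 xaz -5.9 F [-24.9   1.8   5. ] w 0.0383
(-60, -205, 165) -> [-4.3 -2.5 -2. ]
(-120, -200, 300) -> [ -4.5  -2.6 -16.8]
(-170, 0, 300) -> [ -8.7 -22.6 -19.3]
```

>>> play_rows(motion=[{"fingers":0,"translation":[-1.2,0,-0.5],"roll":0},{"fingers":-0.3,"translation":[-2.0,0,-0.9],"roll":0},{"fingers":-0.4,"translation":[-2.0,0,-0.9],"roll":0},{"fingers":-0.4,"translation":[-2.0,0,-4],"roll":0},{"fingers":-0.4,"translation":[-2.0,0,-8],"roll":0},{"fingers":-0.4,"translation":[-2.0,0,-12],"roll":-7},{"fingers":-0.4,"translation":[-3,-3,-15],"roll":-14},{"fingers":-0.4,"translation":[-5,-6,-19.3],"roll":-21},{"fingers":-0.4,"translation":[-7,-10,-19.3],"roll":-28},{"fingers":-0.4,"translation":[-8,-13,-19.3],"roll":-35},{"fingers":-0.4,"translation":[-8.7,-17,-19.3],"roll":-42},{"fingers":-0.4,"translation":[-8.7,-20,-19.3],"roll":-49},{"fingers":-0.4,"translation":[-8.7,-22.6,-19.3],"roll":-56},{"fingers":-0.4,"translation":[-8.7,-22.6,-19.3],"roll":-63},{"fingers":-0.4,"translation":[-8.7,-22.6,-19.3],"roll":-70},{"fingers":-0.4,"translation":[-8.7,-22.6,-19.3],"roll":-77},{"fingers":-0.4,"translation":[-8.7,-22.6,-19.3],"roll":-84},{"fingers":-0.4,"translation":[-8.7,-22.6,-19.3],"roll":-89},{"fingers":-0.4,"translation":[-8.7,-22.6,-19.3],"roll":-89}])

```text
clock: 23.43
eef_pos: [0.4806, 0.1022, 0.3038]
tool_rot: [0.732, 0.647, 0.131, 0.168]
ft_force: [-0.2, -0.2, -0.7]
grip_width: 0.0599
```

```bash
python3 - <<'E'
from h import *
im=snap("top","t17",(225,170,275,220),8);angs(im)
im=snap("side","s17",(250,225,300,275),8)
cv2.imwrite("pics/ts17.png",np.hstack([cv2.imread("pics/t17.png"),cv2.imread("pics/s17.png")]))
f=lambda n,p:(proj(n,p)-([225,170] if n=="top" else [250,225]))*8+([0,0] if n=="top" else [400,0])
for n in("top","side"):
    for l,p in dict(lugtop=pw(-47,61,92),lugbot=pw(-47,61,48),ros=pw(-5,72,40),felt=pw(-60,60,40)).items():print(n,l,f(n,p).round())
st()
E
```

```text
red 54 far px [291.125 208.875] press rel nut mm -62 -23 az deg 200
knob px [327.2 222.6] 68 world [ 0.5232 -0.1035  0.19  ] r 0.1677 angle -0.6
top lugtop [198. 264.]
top lugbot [215. 280.]
top ros [206. 185.]
top felt [216. 312.]
side lugtop [621. 166.]
side lugbot [629. 228.]
side ros [563. 193.]
side felt [647. 255.]
t 23.53 tcp [0.4807 0.102  0.3038] q [ 0.343 -0.103 -0.249  1.049 -0.212  0.43 ] tilt 24.6 az -10.7 xaz 82.4 F [-0.1 -0.1 -0.3] w 0.0599
```

View pics/ts17.png

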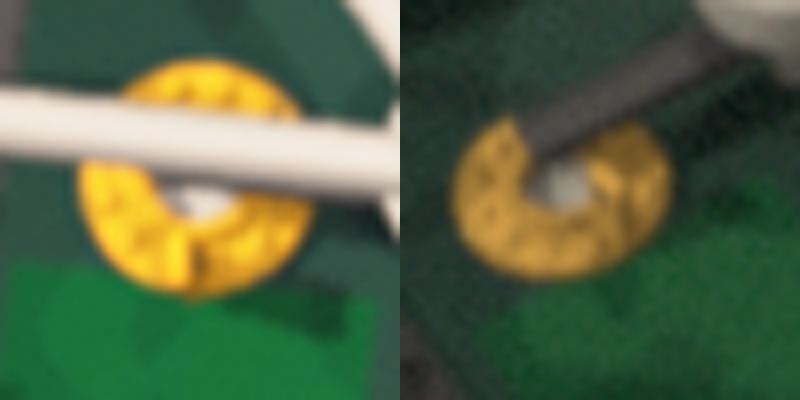

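Top half: the ring is centred at (198,178). The lug's top face is the bright stripe at x 165–190, y 230–287, with its shaded right side next to it. Side half: the toe is clear in the hole and the bar is raised. Computing the lug position and checking it against the 42 mm offset.

```bash
python3 - <<'E'
from h import *
im=cv2.imread("pics/t17.png");h=cv2.cvtColor(im,cv2.COLOR_BGR2HSV)
m=cv2.inRange(h,(18,130,90),(35,255,255));m[90:190,60:330]=m[90:190,60:330]
pts=np.vstack([np.argwhere(m>0)[:,::-1]]);hull=cv2.convexHull(pts.astype(np.int32));(c,ax,an)=cv2.fitEllipse(hull);print("ring",c,ax)
P=lambda u:(225+u[0]/8,170+u[1]/8)
v=im[:,:,2].astype(float)
for y in(235,245,255,265,275): print(y,v[y,150:225:5].astype(int))
r=onz("top",P(c),.047);
for u in((178,258),(178,230),(178,287)):
    l=onz("top",P(u),.092);d=l-r;print(u,l.round(4),"dist",np.hypot(*d[:2]).round(4),"dir",np.degrees(np.arctan2(-d[1],-d[0])).round(1))
l=onz("top",P((178,258)),.092)
for p in(l,l-[0,0,.044]):print("side",((proj("side",p)-[250,225])*8+[400,0]).round())
q=l[:2]-O;print("lug press",q@EX*1e3,q@EY*1e3, "ros",r)
E
```

```text
ring (199.35316467285156, 179.50100708007812) (237.9525146484375, 243.46292114257812)
235 [231 234 236 242 249 253 251 247 242 238 238 237 234 231 227]
245 [235 238 242 248 253 255 254 245 219 192 187 201 219 231 234]
255 [245 244 245 249 253 255 254 245 206 163 154 175 203 223 230]
265 [250 247 247 249 252 255 253 246 204 156 140 155 179 201 213]
275 [244 242 243 247 253 255 253 240 202 164 153 165 184 198 205]
(178, 258) [0.6056 0.1563 0.092 ] dist 0.0414 dir -1.4
(178, 230) [0.6174 0.1564 0.092 ] dist 0.0297 dir -2.3
(178, 287) [0.5934 0.1562 0.092 ] dist 0.0536 dir -1.0
side [603. 173.]
side [611. 234.]
lug press -45.50316457217667 69.65950615261112 ros [0.64700869 0.15527108 0.047     ]
```

```bash
python3 - <<'E'
from h import *
e,R=st();k=np.array([.6096,.156,.074])
for s in(.16,.0):print(np.round(R.T@(k-s*R[:,2]-e)*100,1))
E
```

```text
t 23.53 tcp [0.4807 0.102  0.3038] q [ 0.343 -0.103 -0.249  1.049 -0.212  0.43 ] tilt 24.6 az -10.7 xaz 82.4 F [-0.1 -0.1 -0.3] w 0.0599
[7.6 1.5 9.7]
[ 7.6  1.5 25.7]
```

>>> play_rows(motion=[{"fingers":-0.4,"translation":[4,1,2],"roll":-4},{"fingers":-0.4,"translation":[7.6,1.5,5],"roll":-4},{"fingers":-0.4,"translation":[7.6,1.5,8],"roll":-4},{"fingers":-0.4,"translation":[7.6,1.5,11],"roll":-4},{"fingers":-0.4,"translation":[7.6,1.5,14],"roll":-4},{"fingers":-0.4,"translation":[7.6,1.5,17],"roll":-4},{"fingers":-0.4,"translation":[7.6,1.5,20],"roll":-4},{"fingers":-0.4,"translation":[7.6,1.5,22],"roll":-4},{"fingers":-0.4,"translation":[7.6,1.5,24],"roll":-4},{"fingers":-0.4,"translation":[7.6,1.5,25.2],"roll":-4},{"fingers":-0.4,"translation":[7.6,1.5,25.2],"roll":-4}])

```text
clock: 24.45
eef_pos: [0.6059, 0.1549, 0.0751]
tool_rot: [0.711, 0.671, 0.122, 0.171]
ft_force: [0.4, -0.7, -0.1]
grip_width: 0.0601
```

```bash
python3 - <<'E'
from h import *
e,R=st();print(np.round(R.T@(np.array([.6096,.156,.074])-e)*100,1))
E
```

```text
t 24.45 tcp [0.6059 0.1549 0.0751] q [ 0.359  0.358 -0.348  0.498 -0.218  0.376] tilt 24.3 az -11.2 xaz 86.0 F [ 0.4 -0.7 -0.1] w 0.0601
[0.1 0.3 0.2]
```

>>> play_rows(motion=[{"fingers":0.4,"translation":[0.1,0.1,0],"roll":0},{"fingers":0.7,"translation":[0.1,0.1,0],"roll":0},{"fingers":1,"translation":[0.1,0.1,0],"roll":0},{"fingers":1,"translation":[0.1,0.1,0],"roll":0},{"fingers":1,"translation":[0.1,0.1,0],"roll":0},{"fingers":1,"translation":[0.1,0.1,0],"roll":0},{"fingers":1,"translation":[0.1,0.1,0],"roll":0}])

```text
clock: 25.03
eef_pos: [0.6088, 0.1575, 0.0806]
tool_rot: [0.71, 0.671, 0.126, 0.173]
ft_force: [-3.2, 0.6, 6.8]
grip_width: 0.0066
```

```bash
python3 - <<'E'
from h import *
im=snap("side","s18",(250,225,300,275),8)
e,R=st()
for d in(10,40,80,110,120):print(d,np.round(R.T@np.array([*(-EX*d/1000),0])*100,1))
E
```

```text
t 25.08 tcp [0.6088 0.1575 0.0806] q [ 0.361  0.353 -0.341  0.502 -0.218  0.375] tilt 24.7 az -10.6 xaz 86.2 F [-3.2  0.8  7. ] w 0.0067
10 [ 0.1 -0.9 -0.4]
40 [ 0.2 -3.6 -1.7]
80 [ 0.5 -7.3 -3.3]
110 [  0.6 -10.   -4.6]
120 [  0.7 -10.9  -5. ]
```

Width reads 6.6 mm, which is about 3 mm low, the same as it read on the knob. The lug is held. Drawing it straight to the front.

>>> play_rows(motion=[{"fingers":1,"translation":[0.1,-0.9,-0.4],"roll":0},{"fingers":1,"translation":[0.1,-1.8,-0.8],"roll":0},{"fingers":1,"translation":[0.2,-2.7,-1.2],"roll":0},{"fingers":1,"translation":[0.2,-3.6,-1.6],"roll":0},{"fingers":1,"translation":[0.3,-4.5,-2.0],"roll":0}])

```text
clock: 25.5
eef_pos: [0.5603, 0.1635, 0.0805]
tool_rot: [0.71, 0.671, 0.126, 0.174]
ft_force: [4.1, -0.9, 5.6]
grip_width: 0.0066
```

```bash
python3 - <<'E'
from h import *
st()
for n in("top","side"):
    im=snap(n,"z"+n,(0,0,10,10),1);h=cv2.cvtColor(im,cv2.COLOR_BGR2HSV);m=cv2.inRange(h,(15,130,70),(35,255,255))
    b=(225,170,275,250) if n=="top" else (245,215,330,290);s=m[b[1]:b[3],b[0]:b[2]];k=np.argwhere(s>0)[:,::-1]+[b[0],b[1]]
    print(n,len(k),k.mean(0).round(1),k.min(0),k.max(0))
E
```

```text
t 25.5 tcp [0.5603 0.1635 0.0805] q [ 0.41   0.283 -0.449  0.473 -0.238  0.423] tilt 24.8 az -10.6 xaz 86.1 F [ 4.1 -0.9  5.6] w 0.0066
top 571 [248. 205.] [233 192] [263 219]
side 310 [274.  257.9] [263 245] [290 267]
```

Moving cleanly (4 N). On to the felt.

>>> play_rows(motion=[{"fingers":1,"translation":[0.1,-0.9,-0.4],"roll":0},{"fingers":1,"translation":[0.1,-1.8,-0.8],"roll":0},{"fingers":1,"translation":[0.2,-2.7,-1.2],"roll":0},{"fingers":1,"translation":[0.3,-3.6,-1.6],"roll":0},{"fingers":1,"translation":[0.3,-4.5,-2.0],"roll":0},{"fingers":1,"translation":[0.4,-5.4,-2.4],"roll":0},{"fingers":1,"translation":[0.4,-6.2,-2.8],"roll":0},{"fingers":1,"translation":[0.4,-6.2,-2.8],"roll":0},{"fingers":1,"translation":[0.4,-6.2,-2.8],"roll":0}])

```text
clock: 26.35
eef_pos: [0.4929, 0.1725, 0.0805]
tool_rot: [0.71, 0.671, 0.127, 0.174]
ft_force: [3.6, 0.2, 8.4]
grip_width: 0.0072
```

>>> play_rows(motion=[{"fingers":0.8,"translation":[0,0,0],"roll":0},{"fingers":0.4,"translation":[0,0,0],"roll":0},{"fingers":0,"translation":[0,0,0],"roll":0},{"fingers":-0.2,"translation":[0,0,0],"roll":0},{"fingers":-0.2,"translation":[0,0,-1],"roll":0},{"fingers":-0.2,"translation":[0,0,-3],"roll":0},{"fingers":-0.2,"translation":[0,0,-6],"roll":0},{"fingers":-0.2,"translation":[0,0,-10],"roll":0},{"fingers":-0.2,"translation":[0,0,-14],"roll":0},{"fingers":-0.2,"translation":[0,0,-14],"roll":0}])

```text
clock: 27.18
eef_pos: [0.4349, 0.1844, 0.2117]
tool_rot: [0.709, 0.671, 0.128, 0.173]
ft_force: [0.9, 0.6, 0.5]
grip_width: 0.0511
```

```bash
python3 - <<'E'
from h import *
st();a=snap("top","t20",(200,130,345,270),4);b=snap("side","s20",(240,190,340,330),4);angs(a)
A=cv2.imread("pics/t20.png");B=cv2.imread("pics/s20.png")
o=np.hstack([A,B]);cv2.imwrite("pics/fin.png",cv2.resize(o,(800,int(o.shape[0]*800/o.shape[1]))))
h=cv2.cvtColor(a,cv2.COLOR_BGR2HSV);m=cv2.inRange(h,(15,130,70),(35,255,255));m[:185]=0;m[260:]=0;m[:,:220]=0;m[:,266:]=0
k=np.argwhere(m>0)[:,::-1].astype(np.int32);c,r=cv2.minEnclosingCircle(k);p=onz("top",c,.047);q=p[:2]-O;print(c,r,p.round(4),"press",(q@EX*1e3).round(1),(q@EY*1e3).round(1))
E
```

```text
t 27.18 tcp [0.4349 0.1844 0.2117] q [ 0.596 -0.057 -0.448  0.859 -0.297  0.602] tilt 24.9 az -9.9 xaz 86.2 F [0.9 0.6 0.5] w 0.0511
red 53 far px [291.125 208.875] press rel nut mm -62 -23 az deg 200
knob px [327.3 222.5] 66 world [ 0.5234 -0.1036  0.19  ] r 0.1677 angle -0.599
(245.3275909423828, 224.9913787841797) 15.6201753616333 [0.5345 0.1698 0.047 ] press -117.7 74.1
```

View pics/fin.png

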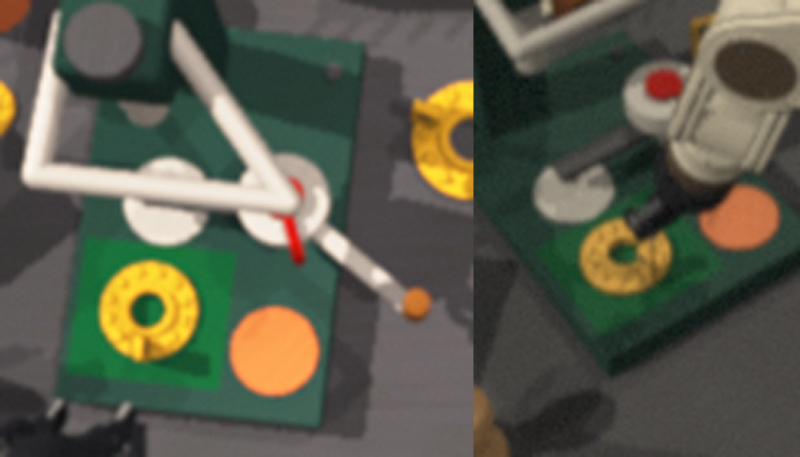

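The rosette is flat on the felt (top-half centre (148,310); press frame −118, 74) and clear of the toe. One numeric check of the bar's lift, before loosening against after release, before handing in.

```bash
python3 - <<'E'
from h import *
def load(f,s,o):  # to 8x grid origin (250,225)
    im=cv2.cvtColor(cv2.imread(f"pics/{f}.png"),cv2.COLOR_BGR2HSV)[:,:,1].astype(np.float32)
    M=np.float32([[s/8,0,(250-o[0])*s],[0,s/8,(225-o[1])*s]])
    return cv2.warpAffine(im,M,(400,260),flags=cv2.WARP_INVERSE_MAP|cv2.INTER_LINEAR)
I={n:load(n,s,o) for n,s,o in(("s2",4,(200,140)),("s10",5,(240,160)),("s16",5,(240,160)),("s17",8,(250,225)))}
ref=I["s17"]
t=ref[100:165,115:200]   # bar end over rosette
for n in I:
    r=cv2.matchTemplate(I[n][70:230,105:212],t,cv2.TM_CCOEFF_NORMED);_,v,_,l=cv2.minMaxLoc(r);print(n,"shift",(l[0]-10,l[1]-30),"score",round(v,3))
# low-saturation bar: weighted row of bar over brass columns
for n in I:
    out=[]
    for c in range(150,191,8):
        p=I[n][60:210,c-3:c+4].mean(1);out.append(int(60+p[:].argmin()))
    print(n,out)
b=[proj("side",pw(0,70,60+k)) for k in(0,14.7,16.1)];print("expected 8x shift",((b[0]-b[1])*8).round(1),((b[0]-b[2])*8).round(1))
E
```

```text
s2 shift (1, 31) score 0.789
s10 shift (0, 0) score 0.995
s16 shift (0, 0) score 0.994
s17 shift (0, 0) score 1.0
s2 [172, 172, 162, 154, 130, 112]
s10 [123, 144, 96, 95, 90, 90]
s16 [122, 129, 103, 92, 87, 85]
s17 [107, 104, 100, 116, 92, 88]
expected 8x shift [ 2.9 20.5] [ 3.2 22.4]
```

```bash
python3 -c "
from workcell import bot
print(bot.job_done())"
```

```text
the job is handed in; nothing more can be done
None
```

The job is done and handed in at about 27 s of the 67 s allowed. The rosette lies flat on the felt, and the gripper is open and touching nothing.

- **Tilt:** moves offer no tilt command. I leaned the tool back about 25° by pushing repeatedly against the edge of reach in free space.
- **Lever:** the first sweep passed in front of the peg. The second, about 12 mm deeper, put the lever over to the right, turning it about 0.88 rad relative to the handle. It stayed there through the later strokes.
- **Handle:** I made three loosening strokes. On the first, the knob slipped out of the grip, but the closed fingers still pushed the handle to its stop. I then caged the knob fore and aft for the rest.
- **Rosette:** I gripped it by the lug, drew it about 117 mm to the front and released it.

**Last checks:**
- **Nut:** the hold-down bar stood in the same place after stroke 2, after stroke 3 and after release. The third stroke met force rising to 25 N, so I take the nut to be at its stop. The nut angle itself was never measured directly.
- **Lift reading:** the two readings of the bar's lift disagreed. Edges gave about 13 px against 13.9 px expected for full lift. A cruder template match on an enlarged picture gave 31 px against 22 px, with a poor score on the "before" picture.
- **Rosette position:** its centre is at about (−118, 74) mm in the press frame, near the middle of the felt.
- **Other things:** I did not measure the bystanders afterwards. The copper disc and spare rosette look unmoved in the last picture, and I felt no unexpected contact.

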